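# Load the last print plate and start the cassette's clamp screw

### The job

Take the rinsed print plate from the draining stand and stand it on edge in the empty middle slot of the plate cassette. Then start the cassette's clamp screw so that it cannot cross its thread: turn it backward (anticlockwise seen from above) only until you feel it drop into the thread, then turn it forward one full turn. Do not let go at the end: finish gripping its handle, so that it stays just started while I square up the plates, and leave everything else where it stands.

Things in the scene. Friction and masses are not known exactly. Their poses are not given: they have to be found in the camera images.
- plate_center (a point): Centre of the rinsed print plate: plain aluminium, 90 mm long (its x), 8 mm thick (its y), 70 mm high (its z), 0.13 kg, on edge in the draining stand; its lower edge is 35 mm below this point. It stands loosely between two pairs of posts (18 mm deep, 11 mm apart) and lifts straight up by its upper edge. Two more such plates stand in the cassette.
- slot (a point): Floor centre of the cassette's empty middle slot; x along the slot, y across it, z up. A plate standing there has its centre 35 mm above this point. Slot 11 mm wide, 24 mm deep, mouth chamfered to 19 mm; a stop 54 mm to -x and a clamp bar 53 mm to +x, tops up to 34 mm above this point. The slots 36 mm to either side in y hold the other plates, upper edges 70 mm above this point.
- cassette: The plate cassette, fixed: aluminium base 150 x 210 x 8 mm with two black slotted rails (three slots), an end stop, and a steel clamp bar along the plates' +x ends. Origin 10 mm under the slot point, same axes.
- plate_left_center (a point): Centre of the print plate that already stands in the slot on the +y side; to be left alone.
- plate_right_center (a point): Centre of the print plate that already stands in the slot on the -y side; to be left alone.
- screw: The clamp screw, upright, captive at the clamp bar's end, 60 mm in x and 105 mm in y from the slot point. Origin: centre of its grey paddle handle, on the screw's axis. Paddle 50 mm long (its x), 12 mm thick (its y), 32 mm high; below it a 34 mm round collar, its top 20 mm under the origin. Origin 68 mm above the slot point when dropped, 63 mm after one turn forward.
- screw_foot (a point): Foot of the screw's shank, on its axis, 56 mm under the paddle's centre. Thread: right-handed, pitch 5 mm. At the start it stands on top of the boss's first thread; turned backward 25 to 100 degrees it rises slightly, then drops 5 mm by its own weight (3 N) if nothing holds it up. It turns with 0.03 N m and sinks freely as it is turned forward.
- screw_turn (a joint): Turning angle of the screw (rad), grows when it is turned backward (anticlockwise from above). Passes about 0 where the thread drops; about -6.28 is one turn forward from there.
- screw_height (a joint): Height of the screw (m): about 0.003 to 0.0045 at the start, about 0 when it has dropped into the thread, about -0.005 after one turn forward from there, -0.0098 when its collar meets the bar.
- petri_dish: Clear round dish, 60 mm across and 14 mm high; a bystander.
- spanner: Steel spanner lying on the surface; a bystander.
- well_plate: White well plate 128 x 86 x 16 mm; a bystander.
- reagent_jar: Amber jar 60 mm across and 75 mm high; a bystander.
- wipe_bottle: White bottle 68 mm across and 170 mm high; a bystander.
Things that resemble listed ones, but are neither listed nor needed, are in the scene too. Leave any blue or green look-alike of the part that bears plate_center alone.

How it is judged (in metres and radians):
On the way, in this order (a step that is already met when the one before it is completed fails the run):
1. the rinsed plate stands on edge in the empty slot, let go (x of plate_center in the frame of slot between -0.012 and 0.012 m and y of plate_center in the frame of slot between -0.008 and 0.008 m and z of plate_center in the frame of slot between 0.031 and 0.038 m and angle between plate_center's own z axis and vertical below 0.2 rad and contact force between the fingers and plate below 0.05 N), for 0.2 s.
2. the screw has been turned backward past its thread start and has dropped into the thread (value of joint screw_turn above -0.4 rad and value of joint screw_height below 0.0028 m), for 0.05 s.
At the end, for the whole second after the job is handed in: Fingers grip the screw (over 3 N), at rest 0.75 to 1.25 turns forward of its drop (height -7.2 to -3 mm). The plate stands at the bottom of the middle slot: centre within 12 mm along, 8 mm across, 31 to 38 mm above its floor, tilt under 0.2 rad. The other plates moved under 15 mm (value of joint screw_turn between -7.9 and -4.7 rad and value of joint screw_height between -0.0072 and -0.003 m and velocity of joint screw_turn between -0.1 and 0.1 rad/s and contact force between the fingers and screw above 3 N and x of plate_center in the frame of slot between -0.012 and 0.012 m and y of plate_center in the frame of slot between -0.008 and 0.008 m and z of plate_center in the frame of slot between 0.031 and 0.038 m and angle between plate_center's own z axis and vertical below 0.2 rad and linear speed of plate below 0.02 m/s and distance of each of plate_left_center, plate_right_center from where it was at the start of the episode below 0.015 m); the arm keeps its last pose, push and grip.
It fails at once if the screw is wound backward more than half a turn past its drop (value of joint screw_turn above 3.3 rad).
It fails at once if a plate that already stands in the cassette is shifted or pulled out (distance of any of plate_left_center, plate_right_center from where it was at the start of the episode above 0.02 m).
It fails at once if a bystander is knocked away (distance of any of petri_dish, spanner, well_plate, reagent_jar, wipe_bottle from where it was at the start of the episode above 0.03 m).
It also fails if it takes over 72 s, if anything falls off the work surface, if the arm or the gripper's body presses on something with over 40 N, if the wrist force passes 120 N, or if a joint passes its speed limit or range.

### The arm

A 6-joint arm with a two-finger parallel gripper is mounted at the origin on the work surface. World frame = base frame: x ahead of the robot, y to its left, z up, the work surface at z = 0. Lengths are in mm, angles in rad, forces in N, time in s.
With the tool pointing down it reaches from about 350 to 775 mm from the base axis. Payload 5.5 kg.
Tool frame: the origin (TCP) lies on the centre line of the jaws, within the pads' length; the fingertips stand manip.tip_reach ahead of it and the grasp point (between the pads) lies 5 mm behind it (manip.tip_reach is the distance from the TCP to the fingertips, in mm); x points along the fingers, y is the direction in which the jaws open and shut, and the axes are right-handed (so a half turn about x gives the same grasp; the last joint's range is limited). The gripper opens to 85 mm and grips with 20 to 120 N. Pads are 22 mm wide; open, the fingers measure 114 mm over their backs; the gripper's body (76 mm by 85 mm) begins 54 mm behind the grasp point. The pads swing forward as they close: fully open they stand 13 mm farther back than shut.
Start: joints at [-1.487, 0.313, 0.046, 1.304, 0, 1.431], TCP at [127.605, -560.702, 245.323] pointing down, gripper open.
Joint ranges: [-2.76, 2.76], [-0.86, 1.69], [-1.03, 1.26], [-2.2, 2.34], [-1.47, 1.5], [-3.14, 3.14]. Speed limits (rad/s): [2.57, 2.57, 3.14, 3.14, 3.14, 3.14].

### API

Orientations are given as a rotation vector (axis times angle).
In Python, from station import readout, viewer, manip gives the robot as it stands.
- The arm moves only by the shell command python3 -m crank 'ROWS' [FORCE]. ROWS is JSON, a list of rows, each an object of numbers: "x", "y", "z": the shift along the tool's x, y, z in cm; "ax", "ay", "az": the turn, a rotation vector about the tool's x, y, z in rad; "jaw": the opening in per cent of the stroke, from 0 (shut) to 100 (fully open). In form: [{"x": .., "y": .., "z": .., "ax": .., "ay": .., "az": .., "jaw": ..}, ...]. A call has exactly 8 rows; each row shifts and turns the pose as measured when the row begins, along the tool's axes as they then stand; what a row does not reach is not made up. A row lasts 1/12 s, in which the tool goes at most 41.7 mm and 7.16 degrees, less where a joint would pass 70% of its speed; a pose out of reach is approached as far as the arm can. A call with a gripper value outside its range is refused whole. The fingers move at their own pace and stop on an object; FORCE is the grip in N (left out, the last holds). Time passes only in rows, so rows that do not move let the fingers close, or fill a call up. It gives the time, the measured TCP pose, the force and the opening at its end, in the units of the state.
- readout.observe(): the state, without advancing time (a new reading comes with each control period).
- viewer.get_image(name): name is "scene" or "top" or "wrist"; returns the picture (400x640x3 uint8, red, green, blue); there is no depth.
- viewer.camera_params(name): a dict with "mtx" (3x3 intrinsics, pixels), "position" and "attitude" of the camera in the world. Camera axes: x right, y down, z forward; pixel columns grow to the right and rows downward; lengths in mm; the calibration is good to about 2 mm. The wrist camera is an equidistant fisheye: a pixel r from the principal point sees the ray r / f radians off the axis. A picture is of the moment at which its call begins: read the wrist's pose just before it. camera_params takes no time and is no camera call; for the wrist camera it gives the pose at the moment of the call.
- manip.finish_job(): hands the job in, once; it reports no verdict.
Trained networks look in the newest picture that a camera, given by its name, has taken for a name from the list of things; names that differ only in an ending like _2 or _b are one class to them, and where a whole thing is asked for, a point or a joint stands for the part that bears it (a point fixed in the world has none). Each returns a list of dicts, best first, with "conf" (0 to 1); they miss things now and then, are a little off and sometimes report something else, mostly with a low value. They report only what shows in the picture. A call takes as long as a camera call. They do not tell look-alikes from the thing itself.
- viewer.recognise(camera, label): "at" ([x, y, z] in mm, in the coordinates of the camera as it stood for that picture, good to about 4 mm: the middle of the surface that is visible of it).
- viewer.cut_out(camera, label): "mask" (400x640 bool, what is visible of it).
The state is a dict: "t": time; "joints": joint angles; "joint_vel": joint speeds; "effort": joint torques, N m; "tcp_pos": TCP position; "orientation": TCP orientation; "wrist_force": force on the tool from outside, world axes, zero at the start; "moment": the same for the moment, N m; "gripper_width": opening from 0.0 (shut) to 1.0 (fully open).
Only numpy, scipy, OpenCV 4.12 (cv2) and the standard library are available. Lean on these libraries where they do the work, as an engineer would, in place of code of your own. Each camera call takes 0.05 s, during which the arm holds its last target.

## Working session

There is one attempt and no reset: what is moved stays moved. The work goes in short steps, Python scripts to look and compute and a shell command to move; the robot and the scene stay as the last step left them, time stands still between calls to the robot, and variables do not carry over. Pictures are saved under pics/ and viewed, and the job is handed in when it is done.

```bash
ls; mkdir -p pics; python3 - <<'E'
from station import readout, viewer, manip
import cv2
print(readout.observe()); print(manip.tip_reach)
for n in ("scene","top"):
    im=viewer.get_image(n); cv2.imwrite(f"pics/{n}0.png",im[:,:,::-1]); print(n,viewer.camera_params(n))
E
```

```text
pics
{'t': 0.0, 'joints': array([-1.48658879e+00,  3.14013809e-01,  4.49776125e-02,  1.30357976e+00,
        4.40139108e-05,  1.43122239e+00]), 'joint_vel': array([ 0.00222231,  0.00024252, -0.00088278, -0.00087306, -0.00031852,
       -0.00019269]), 'effort': array([ 1.18233006e-04, -4.80626822e+01,  2.98533064e+01,  1.92877860e-02,
       -9.59000226e-05, -1.09313492e-08]), 'tcp_pos': array([ 127.58027466, -560.17960351,  244.400647  ]), 'orientation': array([ 2.10394148,  0.23831178, -2.1037417 ]), 'wrist_force': array([-0.347706  , -0.15267418, -0.48351756]), 'moment': array([ 0.03374215, -0.00105283,  0.01571138]), 'gripper_width': 1.0021039256020405}
14.0
scene {'mtx': array([[419.48380624,   0.        , 321.42396159],
       [  0.        , 419.48380624, 200.83764317],
       [  0.        ,   0.        ,   1.        ]]), 'position': array([1040.84026583,  638.27500279, 1081.87349803]), 'attitude': array([-0.92406729, -2.63953915,  0.91956778])}
top {'mtx': array([[495.57501252,   0.        , 318.02642673],
       [  0.        , 495.57501252, 203.87416588],
       [  0.        ,   0.        ,   1.        ]]), 'position': array([ 408.89642527,  -25.43732436, 1393.12231115]), 'attitude': array([-2.15398632,  2.1421442 , -0.10058279])}
```

View pics/scene0.png

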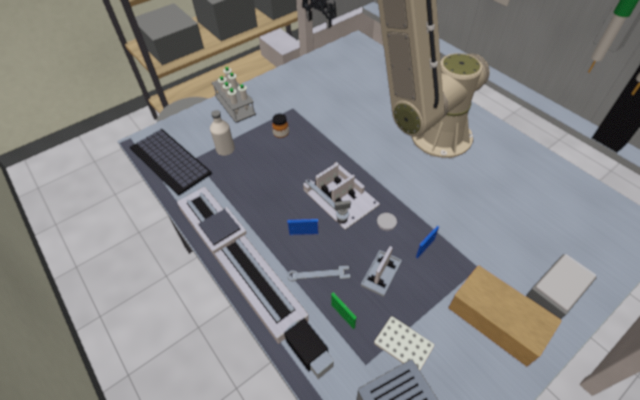

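View pics/top0.png

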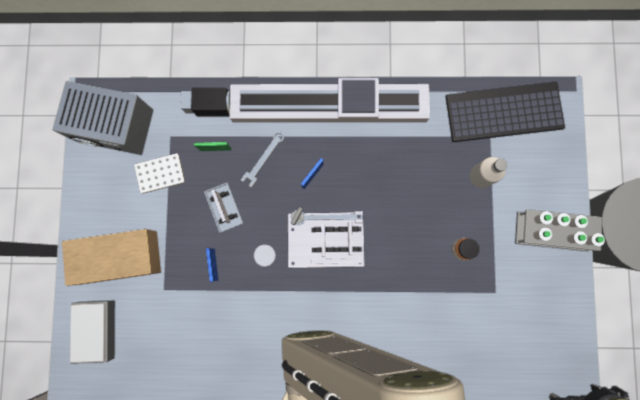

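```bash
cat > h.py <<'E'
from station import readout, viewer, manip
import numpy as np, cv2
from scipy.spatial.transform import Rotation as R
def w(cp,p): return R.from_rotvec(cp['attitude']).apply(p)+cp['position']
def proj(cp,P):
    q=R.from_rotvec(cp['attitude']).inv().apply(np.atleast_2d(P)-cp['position']); u=q@cp['mtx'].T; return u[:,:2]/u[:,2:]
def projw(cp,P):
    q=R.from_rotvec(cp['attitude']).inv().apply(np.atleast_2d(P)-cp['position'])
    th=np.arctan2(np.hypot(q[:,0],q[:,1]),q[:,2]); ph=np.arctan2(q[:,1],q[:,0]); f=cp['mtx'][0,0]
    return np.c_[cp['mtx'][0,2]+f*th*np.cos(ph),cp['mtx'][1,2]+f*th*np.sin(ph)]
def ray(cp,uv,fish=False):
    m=cp['mtx']; d=np.array([(uv[0]-m[0,2])/m[0,0],(uv[1]-m[1,2])/m[1,1]])
    if fish:
        th=np.hypot(*d); v=np.r_[d/th*np.sin(th),np.cos(th)] if th>0 else np.array([0,0,1.])
    else: v=np.r_[d,1]
    return R.from_rotvec(cp['attitude']).apply(v/np.linalg.norm(v))
def onz(cp,uv,z,fish=False):
    d=ray(cp,uv,fish); return cp['position']+d*(z-cp['position'][2])/d[2]
def crop(im,x0,y0,x1,y1,s,name): cv2.imwrite(name,cv2.resize(im[y0:y1,x0:x1,::-1],None,fx=s,fy=s,interpolation=cv2.INTER_CUBIC))
E
python3 - <<'E'
from h import *
for n in ("scene","top"):
    im=viewer.get_image(n); cp=viewer.camera_params(n)
    for l in ("plate_center","cassette","screw","petri_dish","spanner","well_plate","reagent_jar","wipe_bottle"):
        for d in viewer.recognise(n,l)[:6]:
            P=w(cp,d['at']); print(n,l,round(d['conf'],2),P.round(0),proj(cp,P)[0].round(0))
    if n=="top": crop(im,190,170,390,290,4,"pics/topc.png")
    else: crop(im,280,150,460,310,4,"pics/scenec.png")
print(readout.observe()['t'])
E
```

```text
scene plate_center 0.88 [649.  24.  46.] [303. 224.]
scene plate_center 0.82 [402. 294.  50.] [427. 238.]
scene plate_center 0.72 [567. 280.  69.] [383. 263.]
scene plate_center 0.61 [735. 313.  51.] [344. 311.]
scene plate_center 0.28 [472.  -3.  57.] [343. 187.]
scene cassette 0.63 [503.  22.  14.] [340. 205.]
scene cassette 0.15 [568. 284.  71.] [384. 264.]
scene screw 0.59 [530.  69.  83.] [344. 206.]
scene screw 0.36 [534.  70.  80.] [343. 207.]
scene petri_dish 0.52 [428. 157.  16.] [387. 220.]
scene spanner 0.93 [703. 170.   7.] [320. 273.]
scene well_plate 0.94 [661. 464.  15.] [404. 344.]
scene reagent_jar 0.76 [ 457. -373.   51.] [281. 126.]
scene wipe_bottle 0.89 [ 663. -430.   96.] [221. 133.]
top plate_center 0.82 [560. 267.  72.] [222. 206.]
top plate_center 0.63 [408. 299.  57.] [210. 263.]
top plate_center 0.48 [651.  28.  66.] [311. 173.]
top cassette 0.93 [478.  -9.   7.] [325. 238.]
top screw 0.52 [533.  64.  96.] [297. 215.]
top petri_dish 0.92 [431. 156.  15.] [265. 255.]
top well_plate 0.96 [659. 465.  16.] [158. 173.]
top reagent_jar 0.83 [ 450. -378.   74.] [465. 248.]
top wipe_bottle 0.81 [ 648. -435.  113.] [488. 172.]
1.0
```

View pics/topc.png

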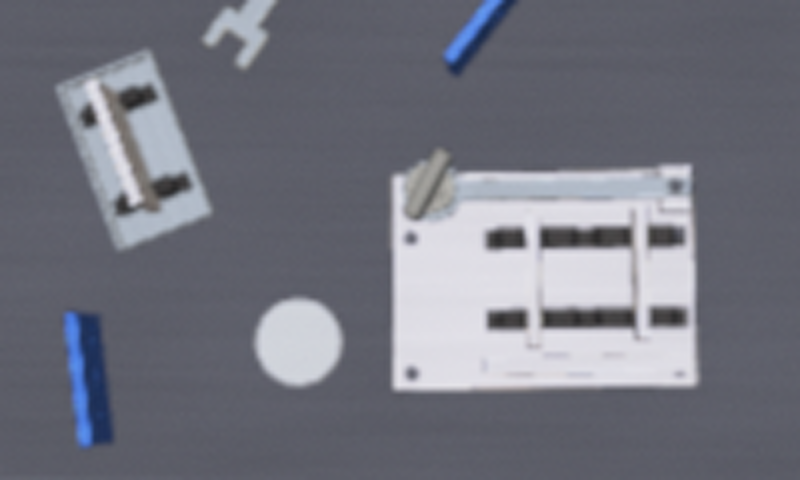

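View pics/scenec.png

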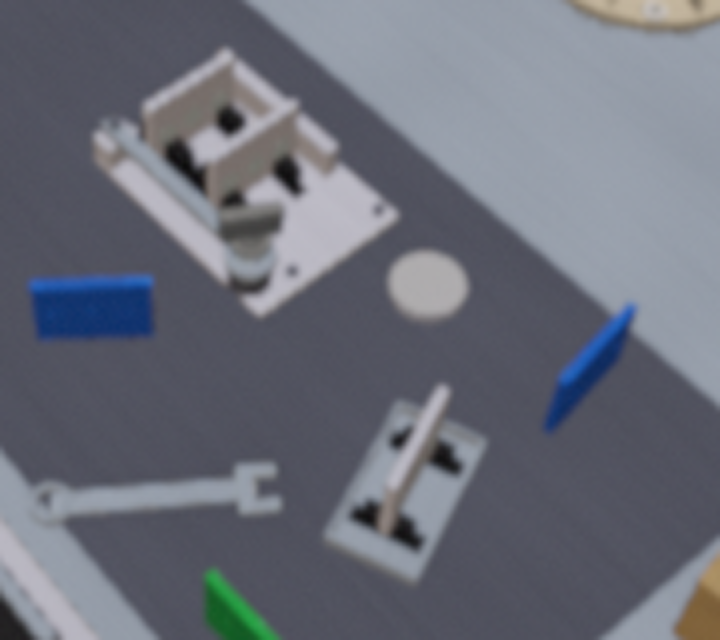

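```bash
cat >> h.py <<'E'
def plan(P,yaw=None,n=8):
    """P target TCP (None comps keep); yaw = direction of the jaw opening axis (deg, mod 180), tool down"""
    s=readout.observe(); T=R.from_rotvec(s['orientation']); c=np.array(s['tcp_pos'])
    d=T.inv().apply(np.array(P)-c)/10
    M=T.as_matrix(); cur=np.degrees(np.arctan2(M[1,1],M[0,1]))
    print('t %.2f tcp'%s['t'],c.round(1),'jawyaw %.1f tilt %.2f'%(cur,np.degrees(np.arccos(-M[2,0]))),'j6 %.2f'%s['joints'][5],'F',np.round(s['wrist_force'],1),'M',np.round(s['moment'],2),'gw %.3f'%s['gripper_width'])
    if yaw is None: yaw=cur
    dy=(yaw-cur+90)%180-90
    y=np.radians(cur+dy); yv=np.array([np.cos(y),np.sin(y),0]); x=np.array([0,0,-1.])
    G=R.from_matrix(np.c_[x,yv,np.cross(x,yv)])
    rv=(T.inv()*G).as_rotvec()
    print('total cm',d.round(3),'rv',rv.round(4),'| per row (%d)'%n,(d/n).round(3),(rv/n).round(4), 'dist',round(np.linalg.norm(d)*10), 'dyaw',round(dy,1))
E
python3 -c "
from h import *
print(R.from_rotvec(readout.observe()['orientation']).as_matrix().round(3)); print(viewer.camera_params('wrist'))
plan([480,-150,330],90)"
```

```text
[[ 0.     0.222 -0.975]
 [-0.    -0.975 -0.222]
 [-1.     0.     0.   ]]
{'mtx': array([[309.70691629,   0.        , 316.89461336],
       [  0.        , 309.70691629, 198.92460889],
       [  0.        ,   0.        ,   1.        ]]), 'position': array([ 196.85750649, -545.25511843,  373.61085748]), 'attitude': array([ 2.27049729, -1.81307065, -0.26192775])}
t 1.00 tcp [ 127.6 -560.7  245.3] jawyaw -77.2 tilt 0.01 j6 1.43 F [-0.6 -0.1  0.4] M [-0.03  0.05 -0.04] gw 1.002
total cm [ -8.471 -32.224 -43.475] rv [ 2.238e-01  0.000e+00 -1.000e-04] | per row (8) [-1.059 -4.028 -5.434] [ 0.028  0.    -0.   ] dist 548 dyaw -12.8
```

```bash
cat >> h.py <<'E'
def rows(P,yaw,n,full=False):
    """n rows to reach P, absolute jaw yaw (deg), printing per-row tool shifts"""
    s=readout.observe(); T=R.from_rotvec(s['orientation']); c=np.array(s['tcp_pos']); M=T.as_matrix()
    cur=np.degrees(np.arctan2(M[1,1],M[0,1])); dy=yaw-cur; st=(np.array(P)-c)/n/10
    print('cur',c.round(1),round(cur,1),'step mm',np.linalg.norm(st)*10,'deg/row',dy/n)
    for i in range(n):
        a=np.radians(cur+dy*i/n); yv=np.array([np.cos(a),np.sin(a),0]); x=np.array([0,0,-1.]); z=np.cross(x,yv)
        print('{"x":%.2f,"y":%.2f,"z":%.2f,"ax":%.3f}'%(st@x,st@yv,st@z,-np.radians(dy/n)),end=',\n' if i%8==7 else ',')
E
python3 -c "
from h import *
rows([450,-120,330],90,24)"
```

```text
cur [ 127.6 -560.7  245.3] -77.2 step mm 23.023338001671803 deg/row 6.965660466016018
{"x":-0.35,"y":-1.49,"z":-1.72,"ax":-0.122},{"x":-0.35,"y":-1.27,"z":-1.89,"ax":-0.122},{"x":-0.35,"y":-1.03,"z":-2.03,"ax":-0.122},{"x":-0.35,"y":-0.78,"z":-2.14,"ax":-0.122},{"x":-0.35,"y":-0.52,"z":-2.22,"ax":-0.122},{"x":-0.35,"y":-0.24,"z":-2.26,"ax":-0.122},{"x":-0.35,"y":0.03,"z":-2.27,"ax":-0.122},{"x":-0.35,"y":0.31,"z":-2.25,"ax":-0.122},
{"x":-0.35,"y":0.58,"z":-2.20,"ax":-0.122},{"x":-0.35,"y":0.84,"z":-2.11,"ax":-0.122},{"x":-0.35,"y":1.09,"z":-2.00,"ax":-0.122},{"x":-0.35,"y":1.33,"z":-1.85,"ax":-0.122},{"x":-0.35,"y":1.54,"z":-1.67,"ax":-0.122},{"x":-0.35,"y":1.73,"z":-1.48,"ax":-0.122},{"x":-0.35,"y":1.90,"z":-1.25,"ax":-0.122},{"x":-0.35,"y":2.04,"z":-1.02,"ax":-0.122},
{"x":-0.35,"y":2.14,"z":-0.76,"ax":-0.122},{"x":-0.35,"y":2.22,"z":-0.50,"ax":-0.122},{"x":-0.35,"y":2.26,"z":-0.22,"ax":-0.122},{"x":-0.35,"y":2.27,"z":0.05,"ax":-0.122},{"x":-0.35,"y":2.25,"z":0.33,"ax":-0.122},{"x":-0.35,"y":2.19,"z":0.60,"ax":-0.122},{"x":-0.35,"y":2.11,"z":0.86,"ax":-0.122},{"x":-0.35,"y":1.99,"z":1.11,"ax":-0.122},
```

```bash
python3 -m crank '[{"x":-0.35,"y":-1.5,"z":-1.7,"ax":-0.122},{"x":-0.35,"y":-1.3,"z":-1.9,"ax":-0.122},{"x":-0.35,"y":-1.0,"z":-2.0,"ax":-0.122},{"x":-0.35,"y":-0.8,"z":-2.1,"ax":-0.122},{"x":-0.35,"y":-0.5,"z":-2.2,"ax":-0.122},{"x":-0.35,"y":-0.2,"z":-2.3,"ax":-0.122},{"x":-0.35,"y":0,"z":-2.3,"ax":-0.122},{"x":-0.35,"y":0.3,"z":-2.3,"ax":-0.122}]'; python3 -c "
from h import *
rows([450,-120,330],90,16)"
```

```text
cur [ 127.6 -560.7  245.3] -77.2 step mm 34.535007002507704 deg/row 10.448490699024028
{"x":-0.53,"y":-2.24,"z":-2.58,"ax":-0.182},{"x":-0.53,"y":-1.73,"z":-2.94,"ax":-0.182},{"x":-0.53,"y":-1.17,"z":-3.21,"ax":-0.182},{"x":-0.53,"y":-0.57,"z":-3.36,"ax":-0.182},{"x":-0.53,"y":0.05,"z":-3.41,"ax":-0.182},{"x":-0.53,"y":0.67,"z":-3.35,"ax":-0.182},{"x":-0.53,"y":1.26,"z":-3.17,"ax":-0.182},{"x":-0.53,"y":1.82,"z":-2.89,"ax":-0.182},
{"x":-0.53,"y":2.31,"z":-2.51,"ax":-0.182},{"x":-0.53,"y":2.73,"z":-2.05,"ax":-0.182},{"x":-0.53,"y":3.05,"z":-1.52,"ax":-0.182},{"x":-0.53,"y":3.28,"z":-0.94,"ax":-0.182},{"x":-0.53,"y":3.40,"z":-0.33,"ax":-0.182},{"x":-0.53,"y":3.40,"z":0.29,"ax":-0.182},{"x":-0.53,"y":3.29,"z":0.90,"ax":-0.182},{"x":-0.53,"y":3.07,"z":1.48,"ax":-0.182},validation failed for argument at $[0]...
```

```bash
python3 -m crank '[{"x":-0.35,"y":-1.5,"z":-1.7,"ax":-0.122,"ay":0,"az":0,"jaw":100},{"x":-0.35,"y":-1.3,"z":-1.9,"ax":-0.122,"ay":0,"az":0,"jaw":100},{"x":-0.35,"y":-1.0,"z":-2.0,"ax":-0.122,"ay":0,"az":0,"jaw":100},{"x":-0.35,"y":-0.8,"z":-2.1,"ax":-0.122,"ay":0,"az":0,"jaw":100},{"x":-0.35,"y":-0.5,"z":-2.2,"ax":-0.122,"ay":0,"az":0,"jaw":100},{"x":-0.35,"y":-0.2,"z":-2.3,"ax":-0.122,"ay":0,"az":0,"jaw":100},{"x":-0.35,"y":0,"z":-2.3,"ax":-0.122,"ay":0,"az":0,"jaw":100},{"x":-0.35,"y":0.3,"z":-2.3,"ax":-0.122,"ay":0,"az":0,"jaw":100}]'
sed -i 's/"ax":%.3f}/"ax":%.3f,"ay":0,"az":0,"jaw":100}/' h.py
python3 -c "
from h import *
rows([450,-120,330],90,16)"
```

```text
t: 1.67
tcp_pos: [234.0, -409.8, 272.2]
orientation: [1.461, 1.024, -1.462]
wrist_force: [-0.1, 0.4, 0.3]
gripper_width: 0.999
cur [ 234.  -409.8  272.2] -20.0 step mm 22.874433680079672 deg/row 6.875100693333907
{"x":-0.36,"y":0.65,"z":-2.16,"ax":-0.120,"ay":0,"az":0,"jaw":100},{"x":-0.36,"y":0.90,"z":-2.07,"ax":-0.120,"ay":0,"az":0,"jaw":100},{"x":-0.36,"y":1.14,"z":-1.95,"ax":-0.120,"ay":0,"az":0,"jaw":100},{"x":-0.36,"y":1.37,"z":-1.80,"ax":-0.120,"ay":0,"az":0,"jaw":100},{"x":-0.36,"y":1.57,"z":-1.62,"ax":-0.120,"ay":0,"az":0,"jaw":100},{"x":-0.36,"y":1.76,"z":-1.42,"ax":-0.120,"ay":0,"az":0,"jaw":100},{"x":-0.36,"y":1.91,"z":-1.20,"ax":-0.120,"ay":0,"az":0,"jaw":100},{"x":-0.36,"y":2.04,"z":-0.96,"ax":-0.120,"ay":0,"az":0,"jaw":100},
{"x":-0.36,"y":2.14,"z":-0.71,"ax":-0.120,"ay":0,"az":0,"jaw":100},{"x":-0.36,"y":2.21,"z":-0.45,"ax":-0.120,"ay":0,"az":0,"jaw":100},{"x":-0.36,"y":2.25,"z":-0.18,"ax":-0.120,"ay":0,"az":0,"jaw":100},{"x":-0.36,"y":2.26,"z":0.09,"ax":-0.120,"ay":0,"az":0,"jaw":100},{"x":-0.36,"y":2.23,"z":0.36,"ax":-0.120,"ay":0,"az":0,"jaw":100},{"x":-0.36,"y":2.17,"z":0.63,"ax":-0.120,"ay":0,"az":0,"jaw":100},{"x":-0.36,"y":2.08,"z":0.88,"ax":-0.120,"ay":0,"az":0,"jaw":100},{"x":-0.36,"y":1.96,"z":1.12,"ax":-0.120,"ay":0,"az":0,"jaw":100},
```

Moves track precisely. Continue.

```bash
python3 -m crank '[{"x":-0.36,"y":0.65,"z":-2.15,"ax":-0.12,"ay":0,"az":0,"jaw":100},{"x":-0.36,"y":0.9,"z":-2.05,"ax":-0.12,"ay":0,"az":0,"jaw":100},{"x":-0.36,"y":1.15,"z":-1.95,"ax":-0.12,"ay":0,"az":0,"jaw":100},{"x":-0.36,"y":1.35,"z":-1.8,"ax":-0.12,"ay":0,"az":0,"jaw":100},{"x":-0.36,"y":1.55,"z":-1.6,"ax":-0.12,"ay":0,"az":0,"jaw":100},{"x":-0.36,"y":1.75,"z":-1.4,"ax":-0.12,"ay":0,"az":0,"jaw":100},{"x":-0.36,"y":1.9,"z":-1.2,"ax":-0.12,"ay":0,"az":0,"jaw":100},{"x":-0.36,"y":2.05,"z":-0.95,"ax":-0.12,"ay":0,"az":0,"jaw":100}]'
python3 -m crank '[{"x":-0.36,"y":2.15,"z":-0.7,"ax":-0.12,"ay":0,"az":0,"jaw":100},{"x":-0.36,"y":2.2,"z":-0.45,"ax":-0.12,"ay":0,"az":0,"jaw":100},{"x":-0.36,"y":2.25,"z":-0.2,"ax":-0.12,"ay":0,"az":0,"jaw":100},{"x":-0.36,"y":2.25,"z":0.1,"ax":-0.12,"ay":0,"az":0,"jaw":100},{"x":-0.36,"y":2.25,"z":0.35,"ax":-0.12,"ay":0,"az":0,"jaw":100},{"x":-0.36,"y":2.15,"z":0.65,"ax":-0.12,"ay":0,"az":0,"jaw":100},{"x":-0.36,"y":2.1,"z":0.9,"ax":-0.12,"ay":0,"az":0,"jaw":100},{"x":-0.36,"y":1.95,"z":1.1,"ax":-0.12,"ay":0,"az":0,"jaw":100}]'
cat > snap.py <<'E'
from h import *
import sys
im=viewer.get_image('wrist'); cv2.imwrite('pics/%s.png'%sys.argv[1],im[:,:,::-1])
cp=viewer.camera_params('wrist'); print(cp['position'].round(1),R.from_rotvec(cp['attitude']).as_matrix().round(3).tolist())
for l in sys.argv[2:]:
    for d in viewer.recognise('wrist',l)[:5]:
        P=w(cp,d['at']); print(l,round(d['conf'],2),P.round(0),projw(cp,P)[0].round(0))
E
python3 snap.py w1 plate_center screw cassette
```

```text
t: 2.33
tcp_pos: [342.9, -255.6, 303.6]
orientation: [0.716, 1.446, -0.719]
wrist_force: [1.6, -0.1, 0.1]
gripper_width: 0.998
t: 3.0
tcp_pos: [446.3, -96.1, 335.2]
orientation: [-0.068, 1.565, 0.059]
wrist_force: [0.4, -0.3, -0.3]
gripper_width: 0.999
[ 375.3 -100.   463.6] [[-0.088, 0.954, 0.286], [0.996, 0.086, 0.021], [-0.005, 0.287, -0.958]]
plate_center 0.75 [648.  26.  50.] [381. 293.]
plate_center 0.71 [555. 278.  55.] [525. 249.]
plate_center 0.57 [399. 295.  45.] [550. 161.]
cassette 0.75 [473. -18.  11.] [367. 180.]
```

View pics/w1.png

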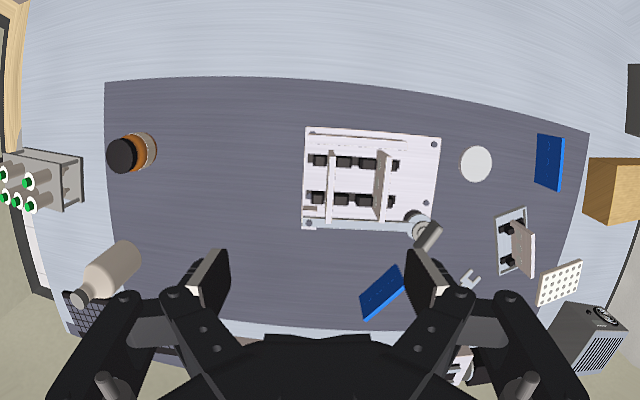

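```bash
python3 - <<'E'
from h import *
im=cv2.imread('pics/w1.png')[:,:,::-1]
crop(im,290,115,460,265,4.5,'pics/w1c.png')
crop(im,480,120,580,290,3.5,'pics/w1d.png')
E
```

```text
(no output)
```

View pics/w1c.png

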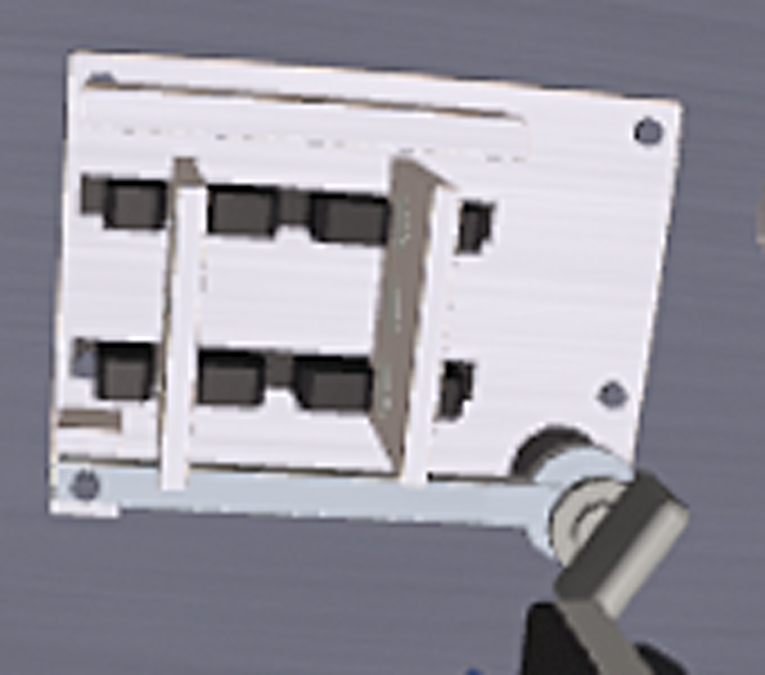

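View pics/w1d.png

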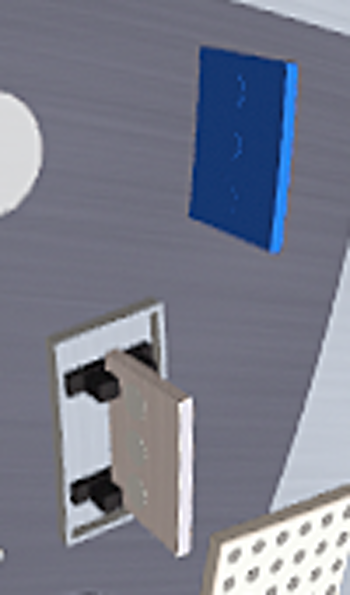

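```bash
python3 - <<'E'
from h import *
cp=viewer.camera_params('wrist')
f=lambda x,y,z: onz(cp,(290+x/4.5,115+y/4.5),z,True)
A=[f(190,188,80),f(173,486,80),f(445,190,80),f(413,482,80)]
print(np.round(A,1)); print('slot',np.mean(A,0).round(1),[np.degrees(np.arctan2(*(A[i+1]-A[i])[1::-1])).round(2) for i in (0,2)], A[2]-A[0],A[3]-A[1])
C=[f(68,52,8),f(682,102,8)]
print('base corners',np.round(C,1),np.degrees(np.arctan2(-(C[1]-C[0])[0],(C[1]-C[0])[1])))
print('paddle', f(640,545,94),'ends',f(585,590,94),f(690,505,94))
g=lambda x,y,z: onz(cp,(480+x/3.5,120+y/3.5),z,True)
for z in (75,80,85): print(z,g(112,352,z),g(184,400,z),g(183,556,z))
E
```

```text
[[430.5 -81.   80. ]
 [518.5 -78.4  80. ]
 [424.7  -9.1  80. ]
 [512.3  -7.   80. ]]
slot [471.5 -43.9  80. ] [np.float64(1.72), np.float64(1.37)] [-5.73488809 71.88405599  0.        ] [-6.22479005 71.33527501  0.        ]
base corners [[ 399.4 -120.2    8. ]
 [ 395.1   89.5    8. ]] 1.1658844473478032
paddle [523.08122051  63.61623929  94.        ] ends [538.64672724  48.65404404  94.        ] [509.36583098  77.48265827  94.        ]
75 [500.06618938 206.92254616  75.        ] [521.54204554 259.90111594  75.        ] [606.41462232 295.03887079  75.        ]
80 [498.4329627  202.94021048  80.        ] [519.63190533 255.23566511  80.        ] [603.41011993 289.92034747  80.        ]
85 [496.79973602 198.95787481  85.        ] [517.72176512 250.57021429  85.        ] [600.40561754 284.80182415  85.        ]
```

```bash
python3 -c "
from h import *
rows([550,262,200],112.5,16)"
```

```text
cur [445.8 -96.9 334.8] 94.3 step mm 24.83170997559585 deg/row 1.1403493953319925
{"x":0.84,"y":2.19,"z":0.82,"ax":-0.020,"ay":0,"az":0,"jaw":100},{"x":0.84,"y":2.17,"z":0.86,"ax":-0.020,"ay":0,"az":0,"jaw":100},{"x":0.84,"y":2.15,"z":0.90,"ax":-0.020,"ay":0,"az":0,"jaw":100},{"x":0.84,"y":2.14,"z":0.94,"ax":-0.020,"ay":0,"az":0,"jaw":100},{"x":0.84,"y":2.12,"z":0.99,"ax":-0.020,"ay":0,"az":0,"jaw":100},{"x":0.84,"y":2.10,"z":1.03,"ax":-0.020,"ay":0,"az":0,"jaw":100},{"x":0.84,"y":2.08,"z":1.07,"ax":-0.020,"ay":0,"az":0,"jaw":100},{"x":0.84,"y":2.05,"z":1.11,"ax":-0.020,"ay":0,"az":0,"jaw":100},
{"x":0.84,"y":2.03,"z":1.15,"ax":-0.020,"ay":0,"az":0,"jaw":100},{"x":0.84,"y":2.01,"z":1.19,"ax":-0.020,"ay":0,"az":0,"jaw":100},{"x":0.84,"y":1.98,"z":1.23,"ax":-0.020,"ay":0,"az":0,"jaw":100},{"x":0.84,"y":1.96,"z":1.27,"ax":-0.020,"ay":0,"az":0,"jaw":100},{"x":0.84,"y":1.93,"z":1.31,"ax":-0.020,"ay":0,"az":0,"jaw":100},{"x":0.84,"y":1.91,"z":1.35,"ax":-0.020,"ay":0,"az":0,"jaw":100},{"x":0.84,"y":1.88,"z":1.39,"ax":-0.020,"ay":0,"az":0,"jaw":100},{"x":0.84,"y":1.85,"z":1.42,"ax":-0.020,"ay":0,"az":0,"jaw":100},
```

```bash
python3 -m crank '[{"x":0.7,"y":2.2,"z":0.8,"ax":-0.02,"ay":0,"az":0,"jaw":100},{"x":0.7,"y":2.2,"z":0.85,"ax":-0.02,"ay":0,"az":0,"jaw":100},{"x":0.7,"y":2.15,"z":0.9,"ax":-0.02,"ay":0,"az":0,"jaw":100},{"x":0.7,"y":2.15,"z":0.95,"ax":-0.02,"ay":0,"az":0,"jaw":100},{"x":0.7,"y":2.1,"z":1,"ax":-0.02,"ay":0,"az":0,"jaw":100},{"x":0.7,"y":2.1,"z":1.05,"ax":-0.02,"ay":0,"az":0,"jaw":100},{"x":0.7,"y":2.1,"z":1.05,"ax":-0.02,"ay":0,"az":0,"jaw":100},{"x":0.7,"y":2.05,"z":1.1,"ax":-0.02,"ay":0,"az":0,"jaw":100}]'
python3 -m crank '[{"x":0.9,"y":2.05,"z":1.15,"ax":-0.02,"ay":0,"az":0,"jaw":80},{"x":0.9,"y":2,"z":1.2,"ax":-0.02,"ay":0,"az":0,"jaw":80},{"x":0.9,"y":2,"z":1.25,"ax":-0.02,"ay":0,"az":0,"jaw":60},{"x":0.9,"y":1.95,"z":1.25,"ax":-0.02,"ay":0,"az":0,"jaw":60},{"x":0.9,"y":1.95,"z":1.3,"ax":-0.02,"ay":0,"az":0,"jaw":60},{"x":0.9,"y":1.9,"z":1.35,"ax":-0.02,"ay":0,"az":0,"jaw":60},{"x":0.9,"y":1.9,"z":1.4,"ax":-0.02,"ay":0,"az":0,"jaw":60},{"x":0.9,"y":1.85,"z":1.4,"ax":-0.02,"ay":0,"az":0,"jaw":60}]'
python3 snap.py w2 plate_center; python3 -c "
from h import *
plan([562,272,200],112.5)"
```

```text
t: 3.87
tcp_pos: [499.5, 76.5, 275.8]
orientation: [-0.171, 1.56, 0.153]
wrist_force: [-0.3, -0.1, 0.6]
gripper_width: 0.998
t: 4.53
tcp_pos: [560.2, 250.7, 197.3]
orientation: [-0.284, 1.552, 0.26]
wrist_force: [-0.4, 0.2, -0.5]
gripper_width: 0.601
[492.6 230.6 323.1] [[-0.343, 0.901, 0.265], [0.939, 0.332, 0.084], [-0.013, 0.278, -0.961]]
plate_center 0.86 [725. 300.  24.] [308. 322.]
plate_center 0.85 [555. 277.  73.] [347. 202.]
plate_center 0.78 [404. 294.  54.] [423.  48.]
plate_center 0.62 [642.  39.  56.] [105. 196.]
t 4.63 tcp [559.7 252.1 195.4] jawyaw 110.0 tilt 0.84 j6 -0.05 F [-0.9 -0.9 -1.1] M [-0.    0.01 -0.04] gw 0.603
total cm [-0.49   1.787  0.898] rv [-0.0431 -0.0038  0.0141] | per row (8) [-0.061  0.223  0.112] [-0.0054 -0.0005  0.0018] dist 21 dyaw 2.5
```

View pics/w2.png

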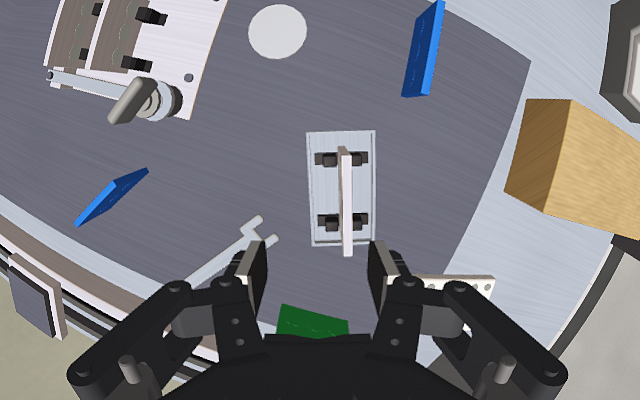

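```bash
python3 - <<'E'
from h import *
cp=viewer.camera_params('wrist')
im=cv2.imread('pics/w2.png')[:,:,::-1]; crop(im,290,115,400,265,4,'pics/w2c.png')
for z in (75,78,81):
    a=onz(cp,(343.5,148),z,True);b=onz(cp,(348.5,254),z,True); d=b-a
    print(z,a.round(1),b.round(1),((a+b)/2).round(1),np.linalg.norm(d).round(1),np.degrees(np.arctan2(d[1],d[0])).round(2))
E
```

```text
75 [512.6 255.7  75. ] [598.5 294.2  75. ] [555.6 274.9  75. ] 94.1 24.12
78 [512.4 255.4  78. ] [597.2 293.4  78. ] [554.8 274.4  78. ] 93.0 24.12
81 [512.1 255.1  81. ] [596.  292.6  81. ] [554.  273.8  81. ] 91.8 24.12
```

View pics/w2c.png

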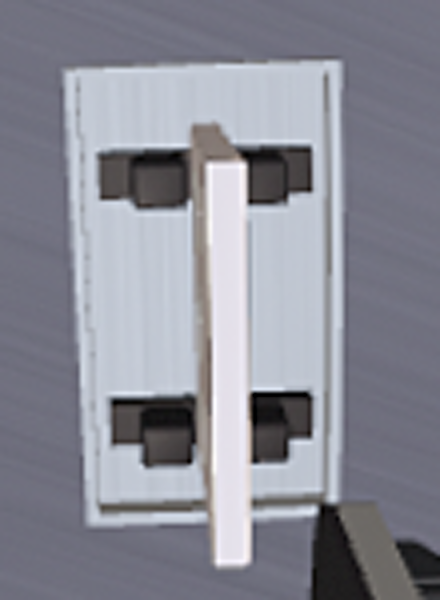

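```bash
python3 - <<'E'
from h import *
cp=viewer.camera_params('wrist')
for z in (70,74,78,81):
    a=onz(cp,(346.5,155),z,True);b=onz(cp,(348.5,256.5),z,True); d=b-a
    print(z,((a+b)/2).round(1),np.linalg.norm(d).round(1),np.degrees(np.arctan2(d[1],d[0])).round(2))
plan([557,276,90],112.6)
E
```

```text
70 [560.3 278.5  70. ] 92.6 22.74
74 [559.3 277.8  74. ] 91.1 22.74
78 [558.2 277.   78. ] 89.7 22.74
81 [557.4 276.4  81. ] 88.6 22.74
t 4.63 tcp [559.7 252.1 195.4] jawyaw 110.0 tilt 0.84 j6 -0.05 F [-0.9 -0.9 -1.1] M [-0.    0.01 -0.04] gw 0.603
total cm [10.502  2.49   0.603] rv [-0.0449 -0.0038  0.0141] | per row (8) [1.313 0.311 0.075] [-0.0056 -0.0005  0.0018] dist 108 dyaw 2.6
```

```bash
python3 -c "
from h import *
plan([558,277,115],112.7)"; python3 -m crank '[{"x":0.5,"y":0.35,"z":0.1,"ax":-0.006,"ay":-0.001,"az":0.002,"jaw":50},{"x":1.0,"y":0.35,"z":0.1,"ax":-0.006,"ay":-0.001,"az":0.002,"jaw":50},{"x":1.0,"y":0.35,"z":0.1,"ax":-0.006,"ay":-0.001,"az":0.002,"jaw":50},{"x":1,"y":0.35,"z":0.1,"ax":-0.006,"ay":0,"az":0.002,"jaw":50},{"x":1,"y":0.35,"z":0.1,"ax":-0.006,"ay":0,"az":0.002,"jaw":50},{"x":1,"y":0.35,"z":0.1,"ax":-0.006,"ay":0,"az":0.002,"jaw":50},{"x":1,"y":0.3,"z":0.05,"ax":-0.006,"ay":0,"az":0.002,"jaw":50},{"x":1,"y":0.2,"z":0.05,"ax":-0.006,"ay":0,"az":0.002,"jaw":50}]'
python3 snap.py w3 ; python3 -c "
from h import *
plan([558,277,68],112.7)"
```

```text
t 4.63 tcp [559.7 252.1 195.4] jawyaw 110.0 tilt 0.84 j6 -0.05 F [-0.9 -0.9 -1.1] M [-0.    0.01 -0.04] gw 0.603
total cm [8.001 2.514 0.723] rv [-0.0466 -0.0038  0.0141] | per row (8) [1.    0.314 0.09 ] [-0.0058 -0.0005  0.0018] dist 84 dyaw 2.7
t: 5.3
tcp_pos: [557.7, 274.1, 115.1]
orientation: [-0.305, 1.549, 0.308]
wrist_force: [-0.3, 0.2, 0.1]
gripper_width: 0.502
[490.2 246.1 241.1] [[-0.381, 0.889, 0.255], [0.925, 0.365, 0.108], [0.003, 0.277, -0.961]]
t 5.35 tcp [556.4 274.  112.6] jawyaw 112.4 tilt 0.21 j6 -0.06 F [-0.7  1.4 -1.9] M [-0.01  0.01  0.02] gw 0.503
total cm [4.464 0.208 0.28 ] rv [-0.0049 -0.0028 -0.0023] | per row (8) [0.558 0.026 0.035] [-0.0006 -0.0003 -0.0003] dist 45 dyaw 0.3
```

View pics/w3.png

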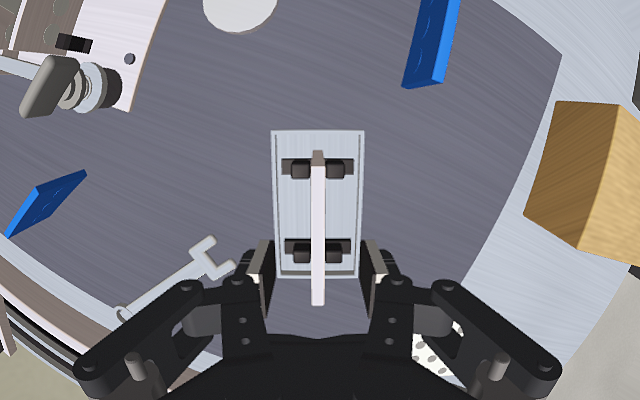

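```bash
python3 - <<'E'
from h import *
cp=viewer.camera_params('wrist')
for z in (75,78):
    a=onz(cp,(318,162),z,True);b=onz(cp,(317.5,305.5),z,True); d=b-a
    print(z,((a+b)/2).round(1),np.linalg.norm(d).round(1),np.degrees(np.arctan2(d[1],d[0])).round(2))
E
python3 -m crank '[{"x":0.6,"y":0.05,"z":0.05,"ax":0,"ay":0,"az":0,"jaw":45},{"x":0.6,"y":0.05,"z":0.05,"ax":0,"ay":0,"az":0,"jaw":40},{"x":0.6,"y":0.05,"z":0.05,"ax":0,"ay":0,"az":0,"jaw":40},{"x":0.6,"y":0.05,"z":0.05,"ax":0,"ay":0,"az":0,"jaw":40},{"x":0.6,"y":0,"z":0.05,"ax":0,"ay":0,"az":0,"jaw":40},{"x":0.6,"y":0,"z":0.05,"ax":0,"ay":0,"az":0,"jaw":40},{"x":0.4,"y":0,"z":0,"ax":0,"ay":0,"az":0,"jaw":40},{"x":0.2,"y":0,"z":0,"ax":0,"ay":0,"az":0,"jaw":40}]' 30
python3 snap.py w4 ; python3 -c "
from h import *
plan([558,277,70],112.7)"
```

```text
75 [557.7 274.9  75. ] 92.7 22.25
78 [556.5 274.4  78. ] 91.1 22.25
t: 6.02
tcp_pos: [558.6, 277.6, 66.0]
orientation: [-0.306, 1.552, 0.309]
wrist_force: [0.7, 0.7, 0.5]
gripper_width: 0.4
[492.3 249.7 194.2] [[-0.381, 0.889, 0.255], [0.925, 0.366, 0.107], [0.002, 0.276, -0.961]]
t 6.07 tcp [558.4 277.5  65.7] jawyaw 112.4 tilt 0.22 j6 -0.06 F [-0.5  0.7 -0.7] M [-0.01  0.02 -0.  ] gw 0.397
total cm [-0.434 -0.03  -0.056] rv [-0.0046 -0.0032 -0.0021] | per row (8) [-0.054 -0.004 -0.007] [-0.0006 -0.0004 -0.0003] dist 4 dyaw 0.3
```

View pics/w4.png

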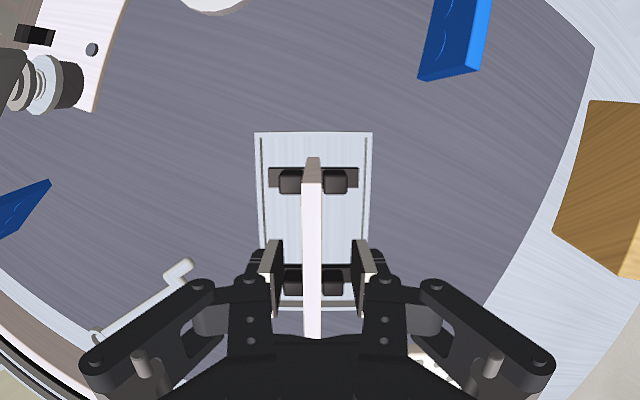

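```bash
python3 -m crank '[{"x":-0.1,"y":-0.1,"z":0,"ax":0,"ay":0,"az":0,"jaw":35},{"x":-0.1,"y":-0.1,"z":0,"ax":0,"ay":0,"az":0,"jaw":25},{"x":0,"y":0,"z":0,"ax":0,"ay":0,"az":0,"jaw":15},{"x":0,"y":0,"z":0,"ax":0,"ay":0,"az":0,"jaw":0},{"x":0,"y":0,"z":0,"ax":0,"ay":0,"az":0,"jaw":0},{"x":0,"y":0,"z":0,"ax":0,"ay":0,"az":0,"jaw":0},{"x":0,"y":0,"z":0,"ax":0,"ay":0,"az":0,"jaw":0},{"x":0,"y":0,"z":0,"ax":0,"ay":0,"az":0,"jaw":0}]' 40
python3 -c "
from h import *
plan([558,277,70],112.7)"
```

```text
t: 6.73
tcp_pos: [559.7, 275.3, 68.7]
orientation: [-0.306, 1.551, 0.308]
wrist_force: [0.3, 0.0, -1.4]
gripper_width: 0.083
t 6.73 tcp [559.7 275.3  68.7] jawyaw 112.4 tilt 0.17 j6 -0.06 F [ 0.3  0.  -1.4] M [ 0.01  0.01 -0.02] gw 0.083
total cm [-0.127  0.219 -0.09 ] rv [-0.0049 -0.0021 -0.002 ] | per row (8) [-0.016  0.027 -0.011] [-0.0006 -0.0003 -0.0002] dist 3 dyaw 0.3
```

Gripped (0.083 × 85 ≈ 7 mm, i.e. the plate). Lift straight up.

```bash
python3 -m crank '[{"x":-0.5,"y":0,"z":0,"ax":0,"ay":0,"az":0,"jaw":0},{"x":-1.5,"y":0,"z":0,"ax":0,"ay":0,"az":0,"jaw":0},{"x":-2.0,"y":0,"z":0,"ax":0,"ay":0,"az":0,"jaw":0},{"x":-2,"y":0,"z":0,"ax":0,"ay":0,"az":0,"jaw":0},{"x":-2,"y":0,"z":0,"ax":0,"ay":0,"az":0,"jaw":0},{"x":-2,"y":0,"z":0,"ax":0,"ay":0,"az":0,"jaw":0},{"x":-1.5,"y":0,"z":0,"ax":0,"ay":0,"az":0,"jaw":0},{"x":-0.5,"y":0,"z":0,"ax":0,"ay":0,"az":0,"jaw":0}]'
python3 snap.py w5 ; python3 -c "
from h import *
plan([468,-44,190],91.5)
rows([468,-44,195],91.5,16)"
```

```text
t: 7.4
tcp_pos: [557.0, 274.4, 192.0]
orientation: [-0.307, 1.56, 0.308]
wrist_force: [0.1, 0.3, -1.8]
gripper_width: 0.084
[492.  247.  321.3] [[-0.381, 0.89, 0.249], [0.925, 0.366, 0.105], [0.003, 0.27, -0.963]]
t 7.45 tcp [557.3 274.5 192.4] jawyaw 112.4 tilt 0.57 j6 -0.06 F [-0.1  0.2 -0.2] M [ 0.08 -0.05  0.08] gw 0.087
total cm [  0.366 -26.032 -20.414] rv [ 0.3655 -0.01   -0.0008] | per row (8) [ 0.046 -3.254 -2.552] [ 0.0457 -0.0012 -0.0001] dist 331 dyaw -20.9
cur [557.3 274.5 192.4] 112.4 step mm 20.677744115498413 deg/row -1.3086957592630108
{"x":-0.02,"y":-1.63,"z":-1.28,"ax":0.023,"ay":0,"az":0,"jaw":100},{"x":-0.02,"y":-1.66,"z":-1.24,"ax":0.023,"ay":0,"az":0,"jaw":100},{"x":-0.02,"y":-1.68,"z":-1.20,"ax":0.023,"ay":0,"az":0,"jaw":100},{"x":-0.02,"y":-1.71,"z":-1.16,"ax":0.023,"ay":0,"az":0,"jaw":100},{"x":-0.02,"y":-1.74,"z":-1.12,"ax":0.023,"ay":0,"az":0,"jaw":100},{"x":-0.02,"y":-1.76,"z":-1.08,"ax":0.023,"ay":0,"az":0,"jaw":100},{"x":-0.02,"y":-1.79,"z":-1.04,"ax":0.023,"ay":0,"az":0,"jaw":100},{"x":-0.02,"y":-1.81,"z":-1.00,"ax":0.023,"ay":0,"az":0,"jaw":100},
{"x":-0.02,"y":-1.83,"z":-0.96,"ax":0.023,"ay":0,"az":0,"jaw":100},{"x":-0.02,"y":-1.85,"z":-0.92,"ax":0.023,"ay":0,"az":0,"jaw":100},{"x":-0.02,"y":-1.87,"z":-0.87,"ax":0.023,"ay":0,"az":0,"jaw":100},{"x":-0.02,"y":-1.89,"z":-0.83,"ax":0.023,"ay":0,"az":0,"jaw":100},{"x":-0.02,"y":-1.91,"z":-0.79,"ax":0.023,"ay":0,"az":0,"jaw":100},{"x":-0.02,"y":-1.93,"z":-0.74,"ax":0.023,"ay":0,"az":0,"jaw":100},{"x":-0.02,"y":-1.95,"z":-0.70,"ax":0.023,"ay":0,"az":0,"jaw":100},{"x":-0.02,"y":-1.96,"z":-0.66,"ax":0.023,"ay":0,"az":0,"jaw":100},
```

View pics/w5.png

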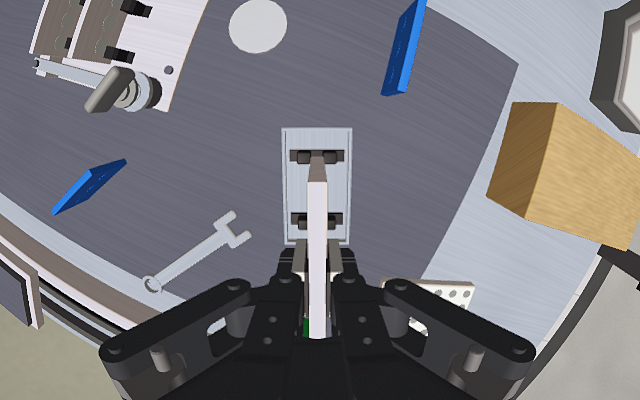

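```bash
python3 - <<'E'
from h import *
cp=viewer.camera_params('wrist'); s=readout.observe(); T=R.from_rotvec(s['orientation'])
im=cv2.imread('pics/w5.png')[:,:,::-1]; crop(im,270,140,370,350,2.8,'pics/w5c.png')
for dz in (7,9.3,11):
    z=s['tcp_pos'][2]+dz
    a=onz(cp,(317.5,182),z,True);b=onz(cp,(317.5,338),z,True)
    print(dz,T.inv().apply(a-s['tcp_pos']).round(1),T.inv().apply(b-s['tcp_pos']).round(1))
E
python3 -m crank '[{"x":-0.02,"y":-1.65,"z":-1.3,"ax":0.023,"ay":0,"az":0,"jaw":0},{"x":-0.02,"y":-1.65,"z":-1.25,"ax":0.023,"ay":0,"az":0,"jaw":0},{"x":-0.02,"y":-1.7,"z":-1.2,"ax":0.023,"ay":0,"az":0,"jaw":0},{"x":-0.02,"y":-1.7,"z":-1.15,"ax":0.023,"ay":0,"az":0,"jaw":0},{"x":-0.02,"y":-1.75,"z":-1.1,"ax":0.023,"ay":0,"az":0,"jaw":0},{"x":-0.02,"y":-1.75,"z":-1.1,"ax":0.023,"ay":0,"az":0,"jaw":0},{"x":-0.02,"y":-1.8,"z":-1.05,"ax":0.023,"ay":0,"az":0,"jaw":0},{"x":-0.02,"y":-1.8,"z":-1,"ax":0.023,"ay":0,"az":0,"jaw":0}]'
python3 snap.py w6 ; python3 -c "
from h import *
rows([468,-44,195],91.5,9)"
```

```text
7 [ -6.6   0.  -43.8] [-7.4  0.1 36.6]
9.3 [ -8.9   0.  -44.4] [-9.6  0.  34.5]
11 [-10.6   0.  -44.7] [-11.3   0.   33. ]
t: 8.12
tcp_pos: [508.3, 112.9, 187.7]
orientation: [-0.162, 1.58, 0.164]
wrist_force: [0.7, 1.2, -2.0]
gripper_width: 0.086
[438.7  95.4 317. ] [[-0.202, 0.945, 0.257], [0.979, 0.194, 0.053], [0.0, 0.262, -0.965]]
cur [506.9 109.9 187.4] 101.7 step mm 17.652833779562293 deg/row -1.1295960138597962
{"x":-0.08,"y":-1.59,"z":-0.77,"ax":0.020,"ay":0,"az":0,"jaw":100},{"x":-0.08,"y":-1.60,"z":-0.74,"ax":0.020,"ay":0,"az":0,"jaw":100},{"x":-0.08,"y":-1.62,"z":-0.71,"ax":0.020,"ay":0,"az":0,"jaw":100},{"x":-0.08,"y":-1.63,"z":-0.67,"ax":0.020,"ay":0,"az":0,"jaw":100},{"x":-0.08,"y":-1.64,"z":-0.64,"ax":0.020,"ay":0,"az":0,"jaw":100},{"x":-0.08,"y":-1.65,"z":-0.61,"ax":0.020,"ay":0,"az":0,"jaw":100},{"x":-0.08,"y":-1.67,"z":-0.58,"ax":0.020,"ay":0,"az":0,"jaw":100},{"x":-0.08,"y":-1.68,"z":-0.54,"ax":0.020,"ay":0,"az":0,"jaw":100},
{"x":-0.08,"y":-1.69,"z":-0.51,"ax":0.020,"ay":0,"az":0,"jaw":100},
```

View pics/w6.png

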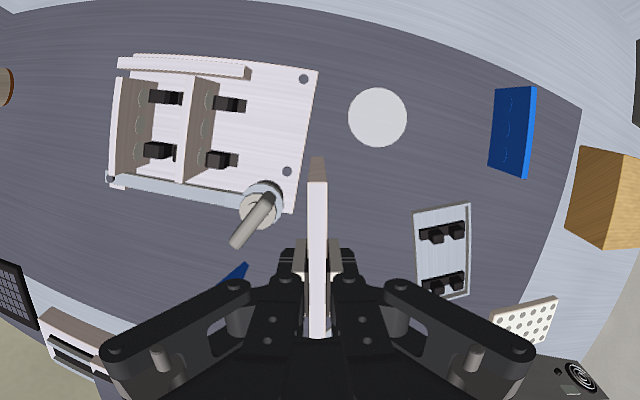

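View pics/w5c.png

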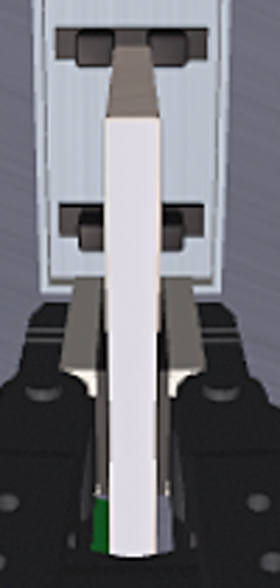

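```bash
python3 -m crank '[{"x":-0.1,"y":-1.75,"z":-0.85,"ax":0.02,"ay":0,"az":0,"jaw":0},{"x":-0.1,"y":-1.8,"z":-0.8,"ax":0.022,"ay":0,"az":0,"jaw":0},{"x":-0.1,"y":-1.8,"z":-0.75,"ax":0.022,"ay":0,"az":0,"jaw":0},{"x":-0.1,"y":-1.8,"z":-0.7,"ax":0.022,"ay":0,"az":0,"jaw":0},{"x":-0.1,"y":-1.85,"z":-0.65,"ax":0.022,"ay":0,"az":0,"jaw":0},{"x":-0.1,"y":-1.85,"z":-0.6,"ax":0.022,"ay":0,"az":0,"jaw":0},{"x":-0.1,"y":-1.85,"z":-0.55,"ax":0.022,"ay":0,"az":0,"jaw":0},{"x":-0.1,"y":-1.5,"z":-0.3,"ax":0.022,"ay":0,"az":0,"jaw":0}]'
python3 snap.py w7 ; python3 -c "
from h import *
plan([471,-44,150],91.5)
im=cv2.imread('pics/w7.png')[:,:,::-1]; crop(im,220,60,420,260,3.5,'pics/w7c.png')"
```

```text
t: 8.83
tcp_pos: [467.1, -42.4, 189.3]
orientation: [-0.02, 1.599, 0.018]
wrist_force: [0.9, -0.5, -1.7]
gripper_width: 0.087
[398.8 -46.  319.6] [[-0.021, 0.967, 0.252], [1.0, 0.021, 0.003], [-0.003, 0.252, -0.968]]
t 8.88 tcp [467.1 -44.5 189.4] jawyaw 91.2 tilt 1.62 j6 -0.28 F [ 0.5 -1.4 -1.7] M [-0.18 -0.04  0.07] gw 0.083
total cm [3.927 0.047 0.5  ] rv [-0.005  -0.0281  0.0022] | per row (8) [0.491 0.006 0.062] [-0.0006 -0.0035  0.0003] dist 40 dyaw 0.3
```

View pics/w7c.png

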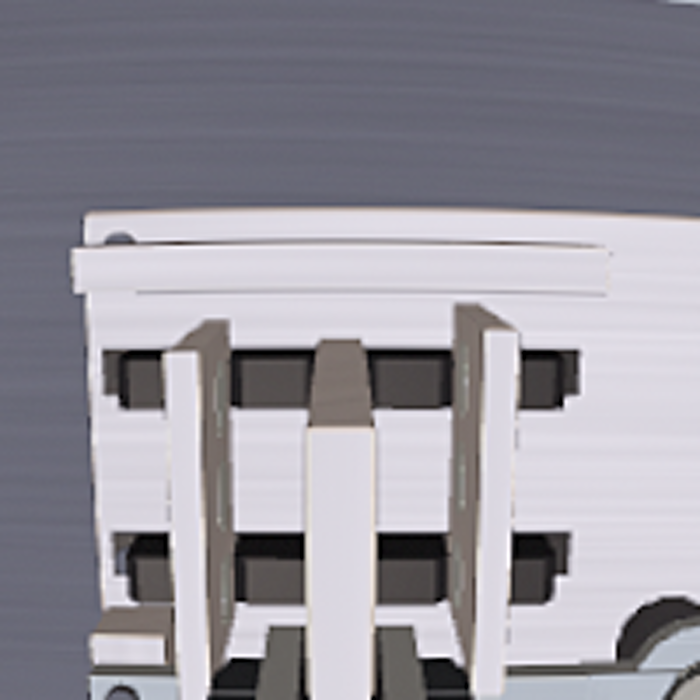

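```bash
python3 - <<'E'
from h import *
cp=viewer.camera_params('wrist')
f=lambda x,y,z: onz(cp,(220+x/3.5,60+y/3.5),z,True).round(1)
print('R plate far',f(181,352,80),'L far',f(502,330,80))
print('near', f(191,690,80), f(487,690,80))
print('base edge',f(87,213,8),f(400,208,8)); print('stop top inner edge L/R',f(75,292,44),f(608,292,44),'at 34:',f(140,292,34))
E
```

```text
R plate far [431.  -81.5  80. ] L far [424.5  -9.8  80. ]
near [513.6 -80.6  80. ] [512.   -8.2  80. ]
base edge [ 399.8 -119.9    8. ] [397.9 -29.6   8. ]
stop top inner edge L/R [ 420.2 -114.7   44. ] [417.3  23.1  44. ] at 34: [421.  -99.3  34. ]
```

```bash
python3 -m crank '[{"x":0.8,"y":0,"z":0.1,"ax":0,"ay":-0.005,"az":0,"jaw":0},{"x":0.9,"y":0,"z":0.1,"ax":0,"ay":-0.005,"az":0,"jaw":0},{"x":0.9,"y":0,"z":0.1,"ax":0,"ay":-0.005,"az":0,"jaw":0},{"x":0.9,"y":0,"z":0.1,"ax":0,"ay":-0.005,"az":0,"jaw":0},{"x":0.9,"y":0,"z":0.05,"ax":0,"ay":-0.004,"az":0,"jaw":0},{"x":0.9,"y":0,"z":0.05,"ax":0,"ay":-0.004,"az":0,"jaw":0},{"x":0.9,"y":0,"z":0,"ax":0,"ay":0,"az":0,"jaw":0},{"x":0.7,"y":0,"z":0,"ax":0,"ay":0,"az":0,"jaw":0}]'
python3 snap.py w8 ; python3 -c "
from h import *
plan([472.5,-44.8,72],91.4)
im=cv2.imread('pics/w8.png')[:,:,::-1]; crop(im,200,60,420,340,2.5,'pics/w8c.png')"
```

```text
t: 9.55
tcp_pos: [469.7, -44.5, 113.7]
orientation: [-0.015, 1.572, 0.014]
wrist_force: [-0.0, 0.3, -1.6]
gripper_width: 0.085
[397.3 -46.  240.9] [[-0.018, 0.961, 0.276], [1.0, 0.017, 0.005], [-0.0, 0.276, -0.961]]
t 9.60 tcp [468.8 -44.3 112.4] jawyaw 91.0 tilt 0.22 j6 -0.28 F [ 0.1 -0.2 -3. ] M [-0.    0.07  0.03] gw 0.081
total cm [ 4.038 -0.059  0.38 ] rv [-0.0061 -0.0038 -0.0001] | per row (8) [ 0.505 -0.007  0.047] [-0.0008 -0.0005 -0.    ] dist 41 dyaw 0.4
```

View pics/w8c.png

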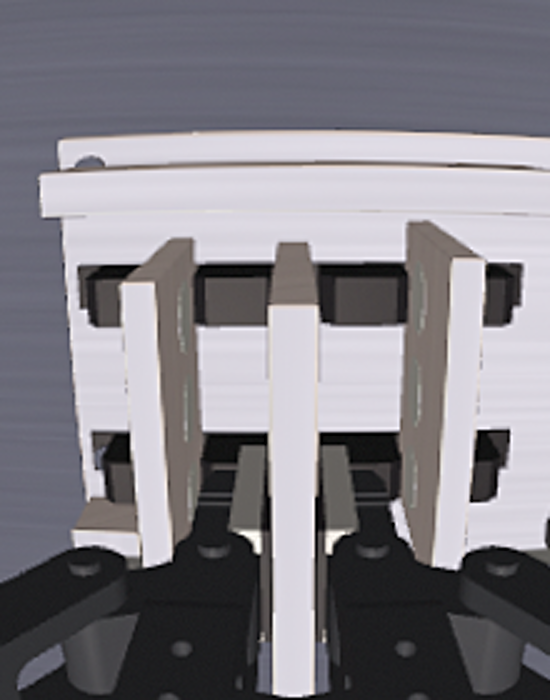

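```bash
python3 -m crank '[{"x":0.4,"y":0,"z":0.05,"ax":-0.003,"ay":-0.002,"az":0,"jaw":0},{"x":0.4,"y":0,"z":0.05,"ax":-0.003,"ay":-0.002,"az":0,"jaw":0},{"x":0.4,"y":0,"z":0.05,"ax":0,"ay":0,"az":0,"jaw":0},{"x":0.4,"y":-0.05,"z":0.05,"ax":0,"ay":0,"az":0,"jaw":0},{"x":0.4,"y":0,"z":0.05,"ax":0,"ay":0,"az":0,"jaw":0},{"x":0.4,"y":0,"z":0,"ax":0,"ay":0,"az":0,"jaw":0},{"x":0.4,"y":0,"z":0,"ax":0,"ay":0,"az":0,"jaw":0},{"x":0.3,"y":0,"z":0,"ax":0,"ay":0,"az":0,"jaw":0}]'
python3 snap.py w9 ; python3 -c "
from h import *
plan([472.5,-44.8,71],91.4)"
```

```text
t: 10.27
tcp_pos: [473.4, -43.7, 80.3]
orientation: [-0.019, 1.567, 0.022]
wrist_force: [-0.4, -0.3, -0.9]
gripper_width: 0.09
[400.7 -46.3 207.8] [[-0.025, 0.959, 0.283], [1.0, 0.024, 0.009], [0.002, 0.283, -0.959]]
t 10.32 tcp [473.1 -43.7  79.7] jawyaw 91.5 tilt 0.22 j6 -0.29 F [ 0.   1.1 -2.4] M [ 0.2  -0.07 -0.01] gw 0.086
total cm [ 0.872 -0.108 -0.061] rv [ 0.0015  0.0032 -0.0021] | per row (8) [ 0.109 -0.014 -0.008] [ 0.0002  0.0004 -0.0003] dist 9 dyaw -0.1
```

View pics/w9.png

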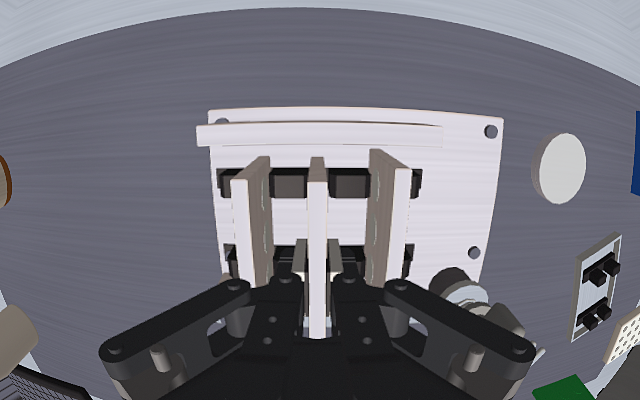

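```bash
python3 -m crank '[{"x":0.15,"y":-0.05,"z":0,"ax":0,"ay":0,"az":0,"jaw":0},{"x":0.15,"y":-0.05,"z":0,"ax":0,"ay":0,"az":0,"jaw":0},{"x":0.15,"y":0,"z":0,"ax":0,"ay":0,"az":0,"jaw":0},{"x":0.15,"y":0,"z":0,"ax":0,"ay":0,"az":0,"jaw":0},{"x":0.1,"y":0,"z":0,"ax":0,"ay":0,"az":0,"jaw":0},{"x":0.1,"y":0,"z":0,"ax":0,"ay":0,"az":0,"jaw":0},{"x":0.05,"y":0,"z":0,"ax":0,"ay":0,"az":0,"jaw":0},{"x":0,"y":0,"z":0,"ax":0,"ay":0,"az":0,"jaw":0}]'
```

```text
t: 10.98
tcp_pos: [473.0, -43.9, 70.1]
orientation: [-0.017, 1.568, 0.024]
wrist_force: [0.0, 2.0, -0.7]
gripper_width: 0.082
```

```bash
python3 -m crank '[{"x":0.05,"y":-0.03,"z":0,"ax":0,"ay":0,"az":0,"jaw":0},{"x":0.05,"y":-0.03,"z":0,"ax":0,"ay":0,"az":0,"jaw":0},{"x":0.05,"y":0,"z":0,"ax":0,"ay":0,"az":0,"jaw":0},{"x":0,"y":0,"z":0,"ax":0,"ay":0,"az":0,"jaw":0},{"x":0,"y":0,"z":0,"ax":0,"ay":0,"az":0,"jaw":0},{"x":0,"y":0,"z":0,"ax":0,"ay":0,"az":0,"jaw":0},{"x":0,"y":0,"z":0,"ax":0,"ay":0,"az":0,"jaw":0},{"x":0,"y":0,"z":0,"ax":0,"ay":0,"az":0,"jaw":0}]'; python3 snap.py w10; python3 -c "
from h import *
plan([472.5,-44.8,71],91.4)"
```

```text
t: 11.65
tcp_pos: [473.1, -44.0, 68.7]
orientation: [-0.016, 1.567, 0.025]
wrist_force: [-0.9, 2.5, -0.9]
gripper_width: 0.086
[400.6 -47.  196.7] [[-0.026, 0.959, 0.283], [1.0, 0.023, 0.012], [0.005, 0.283, -0.959]]
t 11.70 tcp [473.  -44.   68.7] jawyaw 91.5 tilt 0.38 j6 -0.29 F [-0.6  2.7 -1. ] M [ 0.59  0.02 -0.05] gw 0.082
total cm [-0.231 -0.081 -0.053] rv [ 0.002   0.0035 -0.0056] | per row (8) [-0.029 -0.01  -0.007] [ 0.0003  0.0004 -0.0007] dist 3 dyaw -0.1
```

View pics/w10.png

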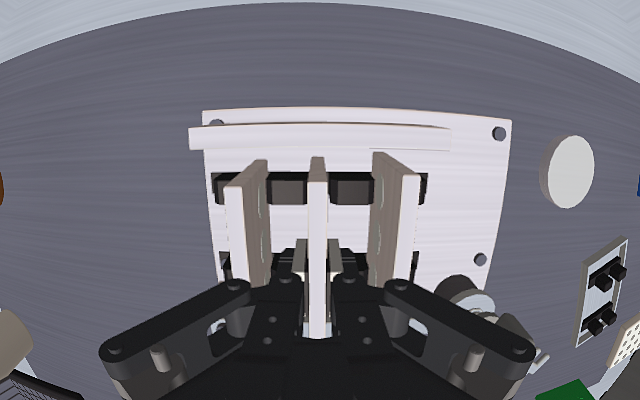

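```bash
python3 -m crank '[{"x":0,"y":0.1,"z":0,"ax":0,"ay":0,"az":0,"jaw":0},{"x":0,"y":0.1,"z":0,"ax":0,"ay":0,"az":0,"jaw":0},{"x":0.05,"y":0,"z":0,"ax":0,"ay":0,"az":0,"jaw":0},{"x":0.05,"y":0,"z":0,"ax":0,"ay":0,"az":0,"jaw":0},{"x":0.05,"y":0,"z":0,"ax":0,"ay":0,"az":0,"jaw":0},{"x":0,"y":0,"z":0,"ax":0,"ay":0,"az":0,"jaw":0},{"x":0,"y":0,"z":0,"ax":0,"ay":0,"az":0,"jaw":0},{"x":0,"y":0,"z":0,"ax":0,"ay":0,"az":0,"jaw":0}]';  python3 -c "
from h import *
plan([472.5,-44.8,71],91.4)"
```

```text
t: 12.37
tcp_pos: [473.4, -43.6, 68.5]
orientation: [-0.02, 1.567, 0.021]
wrist_force: [-0.4, 0.9, -1.4]
gripper_width: 0.086
t 12.37 tcp [473.4 -43.6  68.5] jawyaw 91.5 tilt 0.24 j6 -0.29 F [-0.4  0.9 -1.4] M [ 0.17  0.07 -0.01] gw 0.086
total cm [-0.252 -0.115 -0.09 ] rv [ 0.0014  0.0042 -0.0008] | per row (8) [-0.032 -0.014 -0.011] [ 0.0002  0.0005 -0.0001] dist 3 dyaw -0.1
```

```bash
python3 -m crank '[{"x":0.1,"y":0.1,"z":0,"ax":0,"ay":0,"az":0,"jaw":0},{"x":0.1,"y":0,"z":0,"ax":0,"ay":0,"az":0,"jaw":0},{"x":0.1,"y":0,"z":0,"ax":0,"ay":0,"az":0,"jaw":0},{"x":0.1,"y":0,"z":0,"ax":0,"ay":0,"az":0,"jaw":0},{"x":0,"y":0,"z":0,"ax":0,"ay":0,"az":0,"jaw":0},{"x":0,"y":0,"z":0,"ax":0,"ay":0,"az":0,"jaw":0},{"x":0,"y":0,"z":0,"ax":0,"ay":0,"az":0,"jaw":0},{"x":0,"y":0,"z":0,"ax":0,"ay":0,"az":0,"jaw":0}]';  python3 -c "
from h import *
plan([472.5,-44.8,71],91.4)"
```

```text
t: 13.03
tcp_pos: [473.8, -43.5, 68.4]
orientation: [-0.022, 1.565, 0.018]
wrist_force: [-0.1, 1.0, 1.7]
gripper_width: 0.085
t 13.03 tcp [473.8 -43.5  68.4] jawyaw 91.5 tilt 0.37 j6 -0.29 F [-0.1  1.   1.7] M [ 0.17  0.23 -0.07] gw 0.085
total cm [-0.265 -0.125 -0.129] rv [0.001  0.006  0.0025] | per row (8) [-0.033 -0.016 -0.016] [0.0001 0.0007 0.0003] dist 3 dyaw -0.1
```

```bash
python3 -m crank '[{"x":0,"y":0,"z":0,"ax":0,"ay":0,"az":0,"jaw":14},{"x":0,"y":0,"z":0,"ax":0,"ay":0,"az":0,"jaw":20},{"x":0,"y":0,"z":0,"ax":0,"ay":0,"az":0,"jaw":20},{"x":0,"y":0.05,"z":0,"ax":0,"ay":0,"az":0,"jaw":20},{"x":0,"y":0,"z":0,"ax":0,"ay":0,"az":0,"jaw":20},{"x":0,"y":0,"z":0,"ax":0,"ay":0,"az":0,"jaw":20},{"x":0,"y":0,"z":0,"ax":0,"ay":0,"az":0,"jaw":20},{"x":0,"y":0,"z":0,"ax":0,"ay":0,"az":0,"jaw":20}]'; python3 snap.py w11; python3 -c "
from h import *
plan([472.5,-44.8,71],91.4)"
```

```text
t: 13.7
tcp_pos: [474.6, -43.6, 68.1]
orientation: [-0.022, 1.564, 0.017]
wrist_force: [-0.9, -0.2, 0.2]
gripper_width: 0.199
[401.8 -45.4 195.9] [[-0.024, 0.958, 0.286], [1.0, 0.025, 0.003], [-0.004, 0.286, -0.958]]
t 13.75 tcp [474.6 -43.6  68.1] jawyaw 91.4 tilt 0.45 j6 -0.28 F [-0.1 -0.3 -0.1] M [ 0.02 -0.   -0.01] gw 0.201
total cm [-0.287 -0.113 -0.215] rv [0.0006 0.007  0.0037] | per row (8) [-0.036 -0.014 -0.027] [0.0001 0.0009 0.0005] dist 4 dyaw -0.0
```

View pics/w11.png

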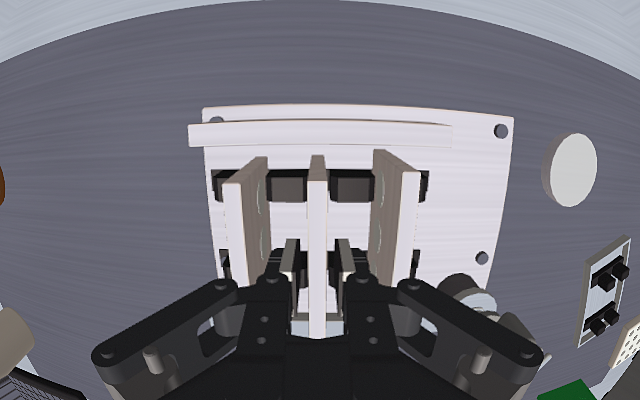

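```bash
python3 -m crank '[{"x":-0.5,"y":0,"z":0,"ax":0,"ay":0,"az":0,"jaw":20},{"x":-1,"y":0,"z":0,"ax":0,"ay":0,"az":0,"jaw":20},{"x":-1.5,"y":0,"z":0,"ax":0,"ay":0,"az":0,"jaw":20},{"x":-2,"y":0,"z":0,"ax":0,"ay":0,"az":0,"jaw":20},{"x":-2.5,"y":0,"z":0,"ax":0,"ay":0,"az":0,"jaw":20},{"x":-2.5,"y":0,"z":0,"ax":0,"ay":0,"az":0,"jaw":30},{"x":-2,"y":0,"z":0,"ax":0,"ay":0,"az":0,"jaw":40},{"x":-0.5,"y":0,"z":0,"ax":0,"ay":0,"az":0,"jaw":40}]'; python3 snap.py w12 screw; python3 -c "
from h import *
plan([510,60,200],91.4)
cp=viewer.camera_params('wrist')
print(projw(cp,[[528.7,62.6,98],[472,-44,80]]))
im=viewer.get_image('scene'); crop(im,290,150,410,260,6,'pics/s2.png')"
```

```text
t: 14.42
tcp_pos: [471.0, -42.5, 198.1]
orientation: [-0.021, 1.57, 0.018]
wrist_force: [0.7, 0.5, -0.9]
gripper_width: 0.401
[399.  -44.5 326.1] [[-0.024, 0.96, 0.281], [1.0, 0.024, 0.004], [-0.002, 0.281, -0.96]]
screw 0.91 [525.  58.  82.] [425. 259.]
t 14.52 tcp [470.5 -42.4 196.1] jawyaw 91.4 tilt 0.10 j6 -0.28 F [ 0.5  0.8 -0.2] M [0.01 0.01 0.  ] gw 0.400
total cm [-0.412 10.135  4.204] rv [ 0.0006 -0.0008  0.0015] | per row (8) [-0.051  1.267  0.525] [ 0.0001 -0.0001  0.0002] dist 110 dyaw -0.0
[[435.25301121 271.94404816]
 [315.79334052 201.73131594]]
```

View pics/w12.png

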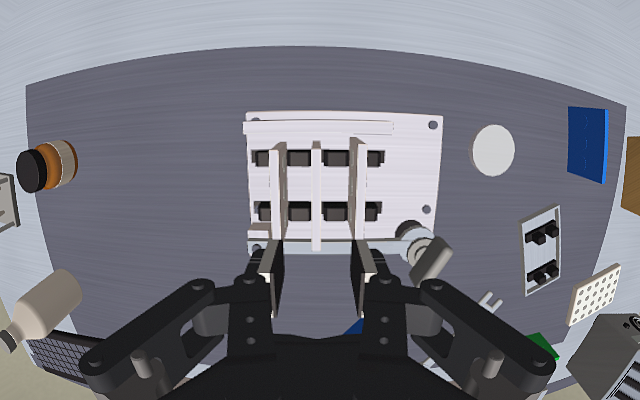

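View pics/s2.png

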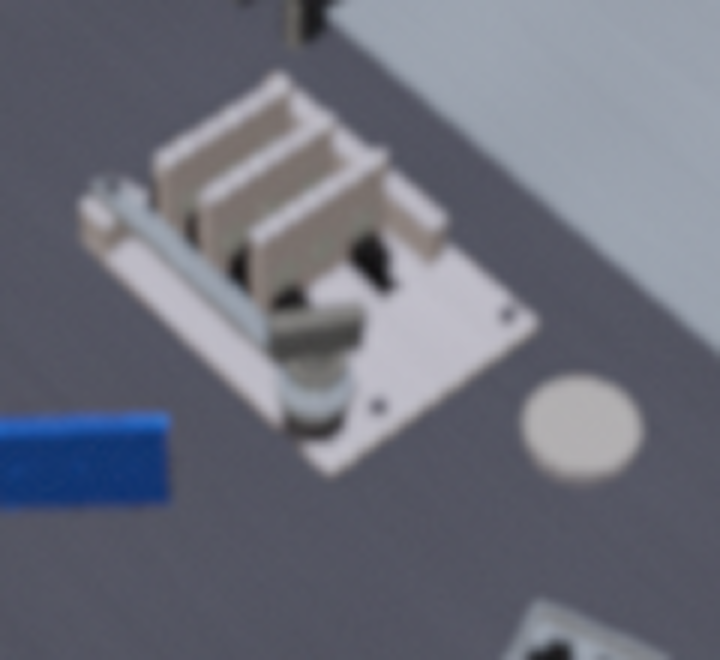

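```bash
python3 -c "
from h import *
rows([524,62,195],60,8)"
```

```text
cur [469.6 -42.2 194.6] 91.4 step mm 14.686016646276144 deg/row -3.928801111243377
{"x":-0.01,"y":1.28,"z":0.71,"ax":0.069,"ay":0,"az":0,"jaw":100},{"x":-0.01,"y":1.33,"z":0.62,"ax":0.069,"ay":0,"az":0,"jaw":100},{"x":-0.01,"y":1.37,"z":0.53,"ax":0.069,"ay":0,"az":0,"jaw":100},{"x":-0.01,"y":1.40,"z":0.43,"ax":0.069,"ay":0,"az":0,"jaw":100},{"x":-0.01,"y":1.43,"z":0.34,"ax":0.069,"ay":0,"az":0,"jaw":100},{"x":-0.01,"y":1.45,"z":0.24,"ax":0.069,"ay":0,"az":0,"jaw":100},{"x":-0.01,"y":1.46,"z":0.14,"ax":0.069,"ay":0,"az":0,"jaw":100},{"x":-0.01,"y":1.47,"z":0.04,"ax":0.069,"ay":0,"az":0,"jaw":100},
```

```bash
python3 -m crank '[{"x":0,"y":1.3,"z":0.7,"ax":0.069,"ay":0,"az":0,"jaw":55},{"x":0,"y":1.35,"z":0.6,"ax":0.069,"ay":0,"az":0,"jaw":55},{"x":0,"y":1.35,"z":0.55,"ax":0.069,"ay":0,"az":0,"jaw":55},{"x":0,"y":1.4,"z":0.45,"ax":0.069,"ay":0,"az":0,"jaw":55},{"x":0,"y":1.45,"z":0.35,"ax":0.069,"ay":0,"az":0,"jaw":55},{"x":0,"y":1.45,"z":0.25,"ax":0.069,"ay":0,"az":0,"jaw":55},{"x":0,"y":1.45,"z":0.15,"ax":0.069,"ay":0,"az":0,"jaw":55},{"x":0,"y":1.4,"z":0.05,"ax":0.069,"ay":0,"az":0,"jaw":55}]'; python3 snap.py w13 screw; python3 -c "
from h import *
plan([528,62,130],60)
im=cv2.imread('pics/w13.png')[:,:,::-1]; crop(im,230,110,420,310,3.5,'pics/w13c.png')"
```

```text
t: 15.23
tcp_pos: [518.3, 63.5, 178.7]
orientation: [0.434, 1.553, -0.444]
wrist_force: [-0.3, -0.4, 0.5]
gripper_width: 0.548
[461.6 102.5 308.2] [[0.531, 0.821, 0.21], [0.847, -0.511, -0.148], [-0.014, 0.257, -0.966]]
screw 0.88 [531.  65.  97.] [328. 229.]
t 15.33 tcp [518.5  64.2 178.5] jawyaw 58.3 tilt 1.59 j6 0.52 F [-0.4 -0.1  0.1] M [-0.02 -0.01 -0.02] gw 0.550
total cm [4.819 0.379 1.038] rv [-0.0294 -0.0244  0.0131] | per row (8) [0.602 0.047 0.13 ] [-0.0037 -0.0031  0.0016] dist 49 dyaw 1.7
```

View pics/w13c.png

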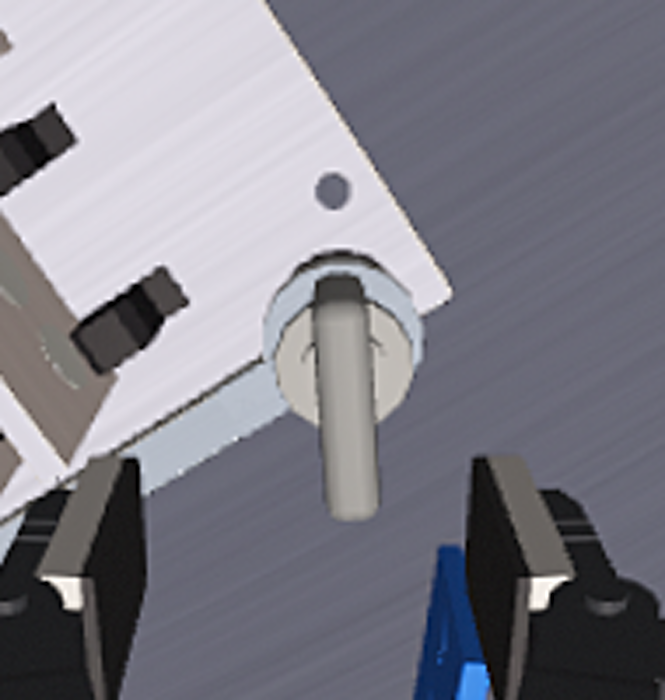

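```bash
python3 - <<'E'
from h import *
cp=viewer.camera_params('wrist')
f=lambda x,y,z: onz(cp,(230+x/3.5,110+y/3.5),z,True)
for z in (94,97,100):
    a=f(342,303,z); b=f(354,515,z); d=b-a; print(z,((a+b)/2).round(1),np.linalg.norm(d).round(1),np.degrees(np.arctan2(d[1],d[0])))
print('collar',f(344,345,62))
E
```

```text
94 [531.2  64.8  94. ] 47.8 -27.94635089549026
97 [530.3  65.3  97. ] 47.2 -27.94635089549023
100 [529.3  65.8 100. ] 46.5 -27.94635089549019
collar [526.53021294  67.30403955  62.        ]
```

```bash
python3 -c "
from h import *
plan([530,65,125],62)"; python3 -m crank '[{"x":0.6,"y":0.1,"z":0.15,"ax":-0.008,"ay":-0.003,"az":0.002,"jaw":50},{"x":0.65,"y":0.1,"z":0.15,"ax":-0.008,"ay":-0.003,"az":0.002,"jaw":50},{"x":0.7,"y":0.1,"z":0.15,"ax":-0.008,"ay":-0.003,"az":0.002,"jaw":50},{"x":0.7,"y":0.1,"z":0.15,"ax":-0.008,"ay":-0.003,"az":0.002,"jaw":50},{"x":0.7,"y":0.05,"z":0.15,"ax":-0.008,"ay":-0.003,"az":0.002,"jaw":50},{"x":0.7,"y":0.05,"z":0.1,"ax":-0.008,"ay":-0.003,"az":0.002,"jaw":50},{"x":0.65,"y":0.05,"z":0.1,"ax":-0.008,"ay":-0.003,"az":0.002,"jaw":50},{"x":0.6,"y":0.05,"z":0.1,"ax":-0.006,"ay":-0.002,"az":0.001,"jaw":50}]'; python3 snap.py w14 screw; python3 -c "
from h import *
plan([530,65,84],62)
im=cv2.imread('pics/w14.png')[:,:,::-1]; crop(im,210,130,430,340,3.2,'pics/w14c.png')"
```

```text
t 15.33 tcp [518.5  64.2 178.5] jawyaw 58.3 tilt 1.59 j6 0.52 F [-0.4 -0.1  0.1] M [-0.02 -0.01 -0.02] gw 0.550
total cm [5.314 0.746 1.062] rv [-0.0643 -0.0247  0.0126] | per row (8) [0.664 0.093 0.133] [-0.008  -0.0031  0.0016] dist 55 dyaw 3.7
t: 16.0
tcp_pos: [526.9, 61.5, 116.1]
orientation: [0.379, 1.543, -0.377]
wrist_force: [-0.4, 0.3, -0.1]
gripper_width: 0.499
[463.2  93.9 243.7] [[0.464, 0.852, 0.241], [0.886, -0.446, -0.129], [-0.002, 0.274, -0.962]]
screw 0.94 [528.  62.  96.] [321. 254.]
t 16.10 tcp [526.3  61.6 115.7] jawyaw 62.4 tilt 0.40 j6 0.45 F [-0.3 -0.7 -0.3] M [ 0.01  0.02 -0.  ] gw 0.503
total cm [3.167 0.475 0.197] rv [ 0.0064 -0.0069  0.001 ] | per row (8) [0.396 0.059 0.025] [ 0.0008 -0.0009  0.0001] dist 32 dyaw -0.4
```

View pics/w14c.png

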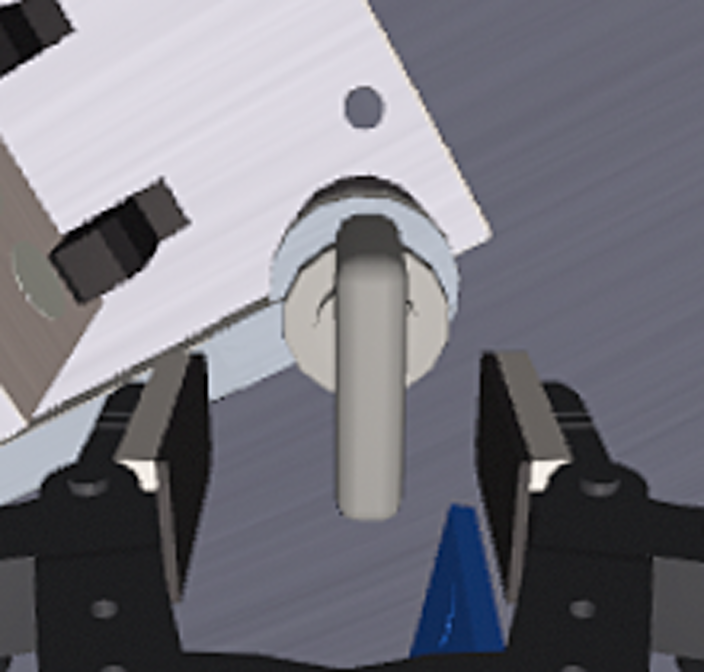

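```bash
python3 - <<'E'
from h import *
cp=viewer.camera_params('wrist')
f=lambda x,y,z: onz(cp,(210+x/3.2,130+y/3.2),z,True)
for z in (95,98):
    a=f(369,262,z); b=f(370,515,z); d=b-a; print(z,((a+b)/2).round(1),np.linalg.norm(d).round(1),np.degrees(np.arctan2(d[1],d[0])))
plan([528.5,64.5,86],62)
E
```

```text
95 [529.8  63.9  95. ] 47.3 -26.860320296870263
98 [528.5  64.6  98. ] 46.4 -26.86032029687022
t 16.10 tcp [526.3  61.6 115.7] jawyaw 62.4 tilt 0.40 j6 0.45 F [-0.3 -0.7 -0.3] M [ 0.01  0.02 -0.  ] gw 0.503
total cm [2.968 0.361 0.086] rv [ 0.0064 -0.0069  0.001 ] | per row (8) [0.371 0.045 0.011] [ 0.0008 -0.0009  0.0001] dist 30 dyaw -0.4
```

```bash
python3 -m crank '[{"x":0.2,"y":0.15,"z":0.02,"ax":0,"ay":-0.002,"az":0,"jaw":45},{"x":0.3,"y":0.15,"z":0.02,"ax":0,"ay":-0.002,"az":0,"jaw":40},{"x":0.4,"y":0.1,"z":0.02,"ax":0,"ay":-0.001,"az":0,"jaw":40},{"x":0.4,"y":0.05,"z":0.02,"ax":0,"ay":-0.001,"az":0,"jaw":40},{"x":0.4,"y":0,"z":0,"ax":0,"ay":0,"az":0,"jaw":40},{"x":0.4,"y":0,"z":0,"ax":0,"ay":0,"az":0,"jaw":40},{"x":0.4,"y":0,"z":0,"ax":0,"ay":0,"az":0,"jaw":40},{"x":0.2,"y":0,"z":0,"ax":0,"ay":0,"az":0,"jaw":40}]'; python3 snap.py w15 screw; python3 -c "
from h import *
plan([528.5,64.5,86],62)
im=cv2.imread('pics/w15.png')[:,:,::-1]; crop(im,210,150,430,360,3.2,'pics/w15c.png')"
```

```text
t: 16.77
tcp_pos: [530.9, 66.0, 87.8]
orientation: [0.377, 1.535, -0.377]
wrist_force: [0.2, 0.8, 0.2]
gripper_width: 0.394
[466.5  98.7 215.6] [[0.464, 0.85, 0.25], [0.886, -0.445, -0.132], [-0.001, 0.282, -0.959]]
screw 0.67 [526.  63.  97.] [308. 273.]
t 16.87 tcp [530.7  65.9  87.8] jawyaw 62.4 tilt 0.15 j6 0.46 F [ 0.6  0.1 -0.7] M [0.03 0.   0.04] gw 0.403
total cm [ 0.184 -0.231 -0.131] rv [ 0.0071  0.0026 -0.0005] | per row (8) [ 0.023 -0.029 -0.016] [ 0.0009  0.0003 -0.0001] dist 3 dyaw -0.4
```

View pics/w15c.png

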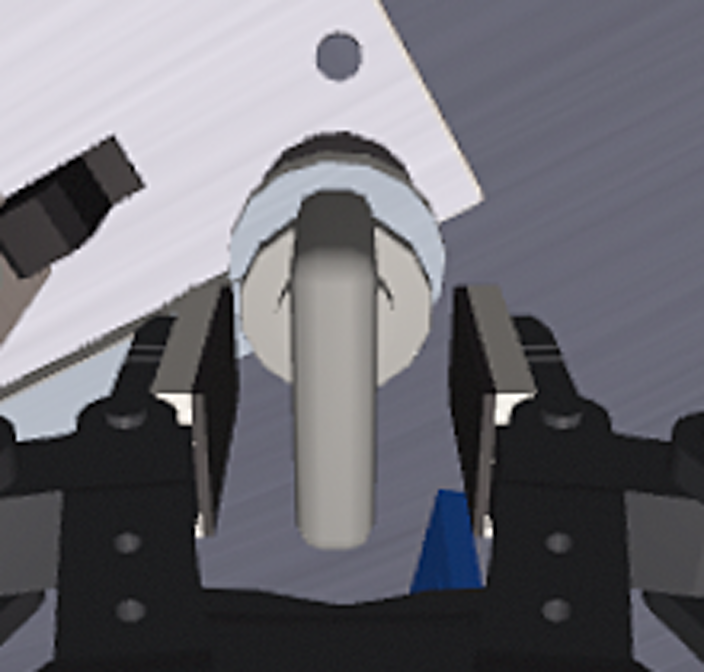

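```bash
python3 - <<'E'
from h import *
cp=viewer.camera_params('wrist'); s=readout.observe()
f=lambda x,y,z: onz(cp,(210+x/3.2,150+y/3.2),z,True)
for z in (95,98):
    a=f(334,258,z); b=f(337,546,z); d=b-a; print(z,((a+b)/2).round(1),np.linalg.norm(d).round(1),np.degrees(np.arctan2(d[1],d[0])),R.from_rotvec(s['orientation']).inv().apply((a+b)/2-s['tcp_pos']).round(1))
E
```

```text
95 [531.3  63.7  95. ] 48.1 -27.29251222460545 [-7.2 -1.7  1.6]
98 [529.7  64.6  98. ] 46.9 -27.292512224605403 [-10.2  -1.7  -0.2]
```

```bash
python3 -m crank '[{"x":0.1,"y":-0.1,"z":0,"ax":0,"ay":0,"az":0,"jaw":35},{"x":0.15,"y":-0.07,"z":0,"ax":0,"ay":0,"az":0,"jaw":30},{"x":0.1,"y":0,"z":0,"ax":0,"ay":0,"az":0,"jaw":24},{"x":0,"y":0,"z":0,"ax":0,"ay":0,"az":0,"jaw":20},{"x":0,"y":0,"z":0,"ax":0,"ay":0,"az":0,"jaw":17},{"x":0,"y":0,"z":0,"ax":0,"ay":0,"az":0,"jaw":17},{"x":0,"y":0,"z":0,"ax":0,"ay":0,"az":0,"jaw":17},{"x":0,"y":0,"z":0,"ax":0,"ay":0,"az":0,"jaw":17}]' 20; python3 snap.py w16; python3 -c "
from h import *
plan([529.5,64.5,84],62)
im=cv2.imread('pics/w16.png')[:,:,::-1]; crop(im,210,150,430,360,3.2,'pics/w16c.png')"
```

```text
t: 17.53
tcp_pos: [530.5, 64.0, 84.8]
orientation: [0.378, 1.534, -0.378]
wrist_force: [-0.5, 0.3, -0.2]
gripper_width: 0.168
[466.1  96.9 212.8] [[0.464, 0.849, 0.251], [0.886, -0.445, -0.132], [-0.0, 0.284, -0.959]]
t 17.58 tcp [530.5  64.   84.8] jawyaw 62.4 tilt 0.23 j6 0.45 F [-0.4 -0.1  0.1] M [ 0.01 -0.01  0.03] gw 0.173
total cm [ 0.08  -0.006 -0.11 ] rv [ 0.0067  0.0039 -0.0011] | per row (8) [ 0.01  -0.001 -0.014] [ 0.0008  0.0005 -0.0001] dist 1 dyaw -0.4
```

View pics/w16c.png

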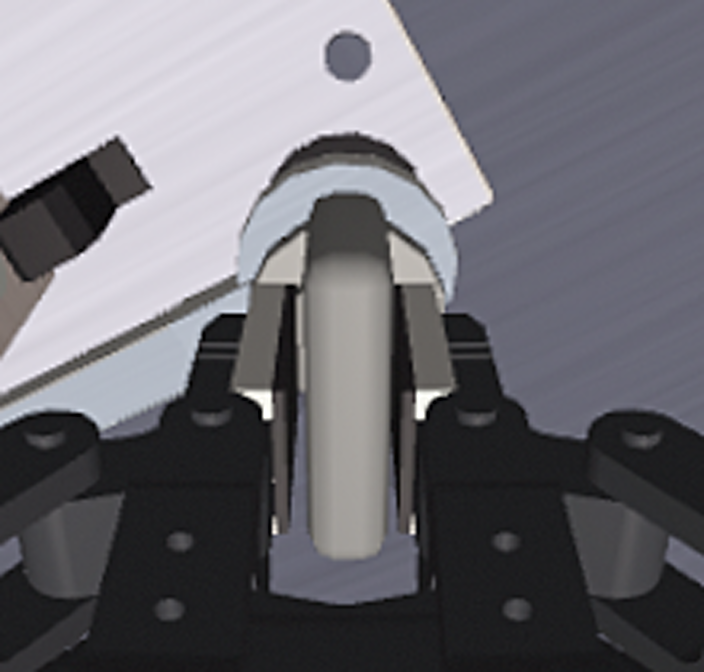

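```bash
python3 -m crank '[{"x":0,"y":0,"z":0,"ax":-0.08,"ay":0,"az":0,"jaw":17},{"x":0,"y":0,"z":0,"ax":-0.08,"ay":0,"az":0,"jaw":17},{"x":0,"y":0,"z":0,"ax":-0.08,"ay":0,"az":0,"jaw":17},{"x":0,"y":0,"z":0,"ax":-0.08,"ay":0,"az":0,"jaw":17},{"x":0,"y":0,"z":0,"ax":-0.08,"ay":0,"az":0,"jaw":17},{"x":0,"y":0,"z":0,"ax":-0.08,"ay":0,"az":0,"jaw":17},{"x":0,"y":0,"z":0,"ax":0,"ay":0,"az":0,"jaw":17},{"x":0,"y":0,"z":0,"ax":0,"ay":0,"az":0,"jaw":17}]' 20; python3 snap.py w17; python3 -c "
from h import *
plan([529.5,64.5,84],62)
im=cv2.imread('pics/w17.png')[:,:,::-1]; crop(im,210,150,430,360,3.2,'pics/w17c.png')"
```

```text
t: 18.25
tcp_pos: [531.1, 64.3, 84.9]
orientation: [-0.015, 1.566, 0.014]
wrist_force: [-0.3, -0.5, -0.7]
gripper_width: 0.172
[458.4  62.6 212.8] [[-0.018, 0.959, 0.284], [1.0, 0.018, 0.004], [-0.001, 0.284, -0.959]]
t 18.30 tcp [531.   64.2  84.9] jawyaw 91.1 tilt 0.29 j6 -0.05 F [-0.3 -0.3  0.4] M [ 0.   -0.02  0.02] gw 0.168
total cm [ 0.091  0.029 -0.153] rv [ 0.5074  0.0051 -0.0006] | per row (8) [ 0.011  0.004 -0.019] [ 0.0634  0.0006 -0.0001] dist 2 dyaw -29.1
```

View pics/w17c.png

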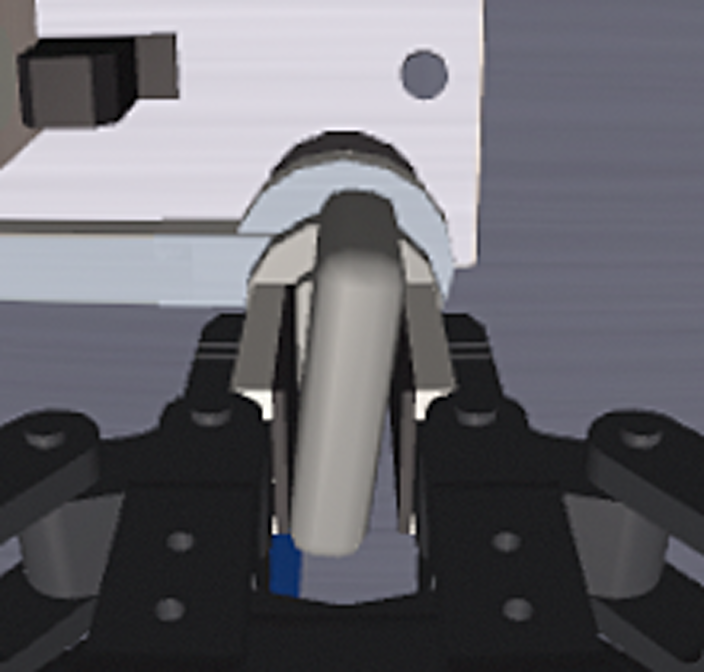

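```bash
python3 -m crank '[{"x":0,"y":0,"z":0,"ax":-0.06,"ay":0,"az":0,"jaw":17},{"x":0,"y":0,"z":0,"ax":-0.06,"ay":0,"az":0,"jaw":17},{"x":0,"y":0,"z":0,"ax":-0.06,"ay":0,"az":0,"jaw":17},{"x":0,"y":0,"z":0,"ax":-0.06,"ay":0,"az":0,"jaw":17},{"x":0,"y":0,"z":0,"ax":-0.06,"ay":0,"az":0,"jaw":17},{"x":0,"y":0,"z":0,"ax":-0.06,"ay":0,"az":0,"jaw":17},{"x":0,"y":0,"z":0,"ax":0,"ay":0,"az":0,"jaw":17},{"x":0,"y":0,"z":0,"ax":0,"ay":0,"az":0,"jaw":17}]' 20; python3 snap.py w18; python3 -c "
from h import *
plan([529.5,64.5,84],62)
im=cv2.imread('pics/w18.png')[:,:,::-1]; crop(im,210,150,430,360,3.2,'pics/w18c.png')"
```

```text
t: 18.97
tcp_pos: [531.0, 64.1, 85.0]
orientation: [-0.299, 1.546, 0.296]
wrist_force: [-0.0, 0.3, -0.4]
gripper_width: 0.17
[463.4  37.3 213. ] [[-0.369, 0.891, 0.264], [0.929, 0.355, 0.103], [-0.003, 0.284, -0.959]]
t 19.02 tcp [530.9  64.1  85. ] jawyaw 111.7 tilt 0.28 j6 -0.41 F [ 0.5  0.6 -0.6] M [-0.02  0.01 -0.02] gw 0.167
total cm [ 0.098  0.092 -0.117] rv [8.678e-01 5.100e-03 7.000e-04] | per row (8) [ 0.012  0.011 -0.015] [1.085e-01 6.000e-04 1.000e-04] dist 2 dyaw -49.7
```

View pics/w18c.png

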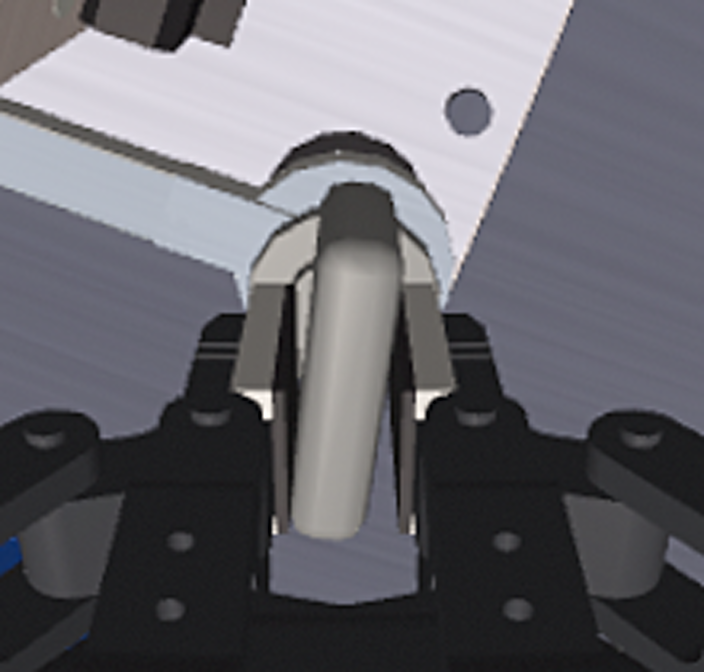

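```bash
python3 - <<'E'
from h import *
cp=viewer.camera_params('wrist')
def L(cx,pts,z):
    a,b=[onz(cp,(210+x/3.2,150+y/3.2),z,True) for x,y in pts]; return np.linalg.norm(a-b).round(1),((a+b)/2).round(1)
for z in (88,93,98): print(z,L(0,[(360,246),(328,536)],z))
im=viewer.get_image('scene'); crop(im,290,150,410,260,6,'pics/s3.png')
E
```

```text
88 (np.float64(49.7), array([532.6,  64.6,  88. ]))
93 (np.float64(47.7), array([529.8,  63.5,  93. ]))
98 (np.float64(45.7), array([527. ,  62.4,  98. ]))
```

View pics/s3.png

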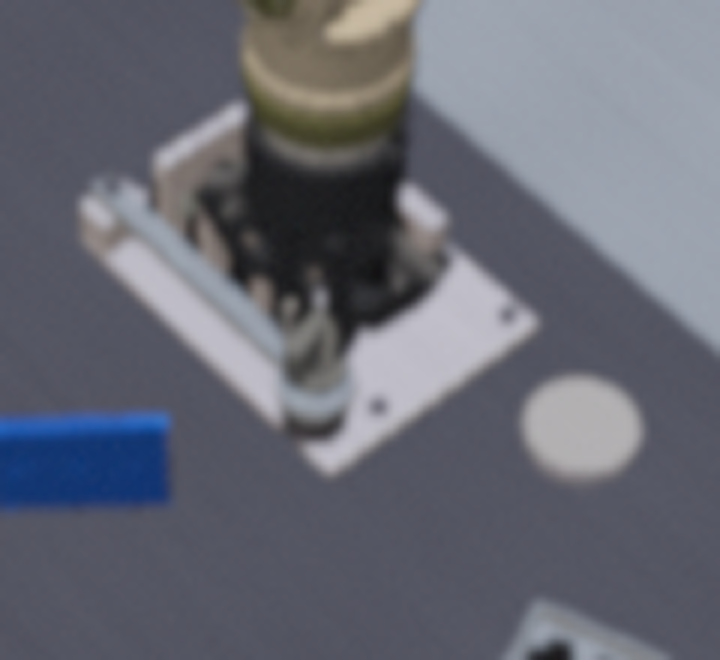

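```bash
python3 -m crank '[{"x":0,"y":0,"z":0,"ax":0.06,"ay":0,"az":0,"jaw":17},{"x":0,"y":0,"z":0,"ax":0.1,"ay":0,"az":0,"jaw":17},{"x":0,"y":0,"z":0,"ax":0.12,"ay":0,"az":0,"jaw":17},{"x":0,"y":0,"z":0,"ax":0.12,"ay":0,"az":0,"jaw":17},{"x":0,"y":0,"z":0,"ax":0.12,"ay":0,"az":0,"jaw":17},{"x":0,"y":0,"z":0,"ax":0.12,"ay":0,"az":0,"jaw":17},{"x":0,"y":0,"z":0,"ax":0.12,"ay":0,"az":0,"jaw":17},{"x":0,"y":0,"z":0,"ax":0.05,"ay":0,"az":0,"jaw":17}]' 20; python3 snap.py w19; python3 -c "
from h import *
plan([529.8,63.8,84],62)
im=cv2.imread('pics/w19.png')[:,:,::-1]; crop(im,210,150,430,360,3.2,'pics/w19c.png')"
```

```text
t: 19.73
tcp_pos: [531.1, 64.3, 84.6]
orientation: [0.37, 1.534, -0.369]
wrist_force: [0.4, 0.1, 0.2]
gripper_width: 0.169
[466.2  96.5 212.5] [[0.455, 0.854, 0.253], [0.89, -0.437, -0.129], [0.0, 0.284, -0.959]]
t 19.78 tcp [531.1  64.3  84.6] jawyaw 63.0 tilt 0.28 j6 0.44 F [0.7 0.6 1.2] M [ 0.06 -0.03  0.  ] gw 0.174
total cm [ 0.054 -0.107 -0.09 ] rv [ 0.0166  0.0046 -0.0017] | per row (8) [ 0.007 -0.013 -0.011] [ 0.0021  0.0006 -0.0002] dist 2 dyaw -1.0
```

View pics/w19c.png

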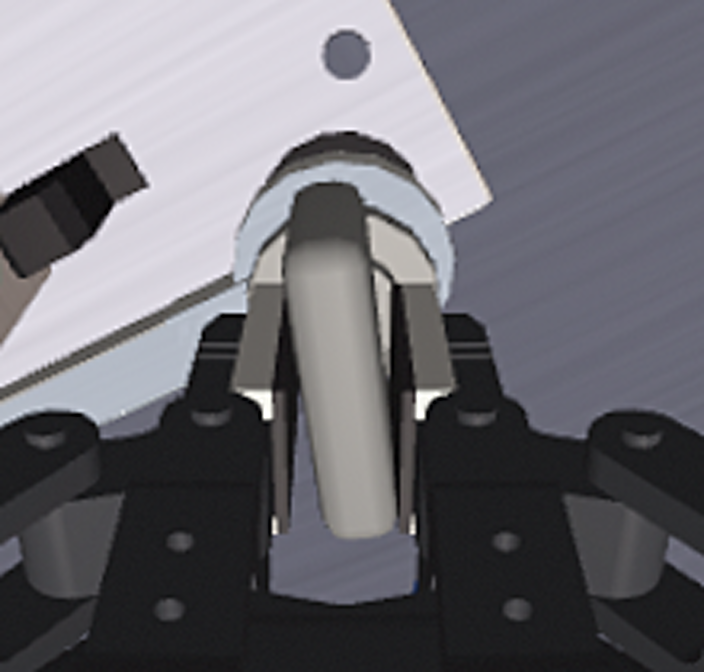

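```bash
python3 -m crank '[{"x":0,"y":0,"z":0,"ax":0.1,"ay":0,"az":0,"jaw":17},{"x":0,"y":0,"z":0,"ax":0.12,"ay":0,"az":0,"jaw":17},{"x":0,"y":0,"z":0,"ax":0.12,"ay":0,"az":0,"jaw":17},{"x":0,"y":0,"z":0,"ax":0.12,"ay":0,"az":0,"jaw":17},{"x":0,"y":0,"z":0,"ax":0.12,"ay":0,"az":0,"jaw":17},{"x":0,"y":0,"z":0,"ax":0.12,"ay":0,"az":0,"jaw":17},{"x":0,"y":0,"z":0,"ax":0.12,"ay":0,"az":0,"jaw":17},{"x":0,"y":0,"z":0,"ax":0.12,"ay":0,"az":0,"jaw":17}]' 20;python3 -c "
from h import *
plan([529.8,63.8,84],62)"
python3 -m crank '[{"x":0,"y":0,"z":0,"ax":0.12,"ay":0,"az":0,"jaw":17},{"x":0,"y":0,"z":0,"ax":0.12,"ay":0,"az":0,"jaw":17},{"x":0,"y":0,"z":0,"ax":0.12,"ay":0,"az":0,"jaw":17},{"x":0,"y":0,"z":0,"ax":0.12,"ay":0,"az":0,"jaw":17},{"x":0,"y":0,"z":0,"ax":0.12,"ay":0,"az":0,"jaw":17},{"x":0,"y":0,"z":0,"ax":0.12,"ay":0,"az":0,"jaw":17},{"x":0,"y":0,"z":0,"ax":0.12,"ay":0,"az":0,"jaw":17},{"x":0,"y":0,"z":0,"ax":0.04,"ay":0,"az":0,"jaw":17}]' 20; python3 snap.py w20; python3 -c "
from h import *
plan([529.8,63.8,84],62)
im=cv2.imread('pics/w20.png')[:,:,::-1]; crop(im,210,150,430,360,3.2,'pics/w20c.png')"
```

```text
t: 20.45
tcp_pos: [531.3, 64.6, 83.8]
orientation: [1.12, 1.261, -1.115]
wrist_force: [0.7, -0.2, -1.5]
gripper_width: 0.171
t 20.45 tcp [531.3  64.6  83.8] jawyaw 7.0 tilt 0.28 j6 1.42 F [ 0.7 -0.2 -1.5] M [-0.03 -0.07  0.02] gw 0.171
total cm [-0.019 -0.162  0.061] rv [-0.9596  0.0032 -0.0041] | per row (8) [-0.002 -0.02   0.008] [-0.1199  0.0004 -0.0005] dist 2 dyaw 55.0
t: 21.12
tcp_pos: [531.7, 64.5, 83.0]
orientation: [1.772, 0.717, -1.763]
wrist_force: [-0.1, -0.2, 0.3]
gripper_width: 0.174
[581.7 114.2 211.6] [[0.698, -0.688, -0.198], [-0.716, -0.67, -0.198], [0.003, 0.28, -0.96]]
t 21.17 tcp [531.7  64.5  83.1] jawyaw -45.7 tilt 0.29 j6 2.34 F [ 0.7 -0.5 -0.7] M [-0.03 -0.06  0.06] gw 0.171
total cm [-0.096 -0.081  0.188] rv [ 1.2626 -0.0053 -0.0014] | per row (8) [-0.012 -0.01   0.023] [ 0.1578 -0.0007 -0.0002] dist 2 dyaw -72.3
```

View pics/w20c.png

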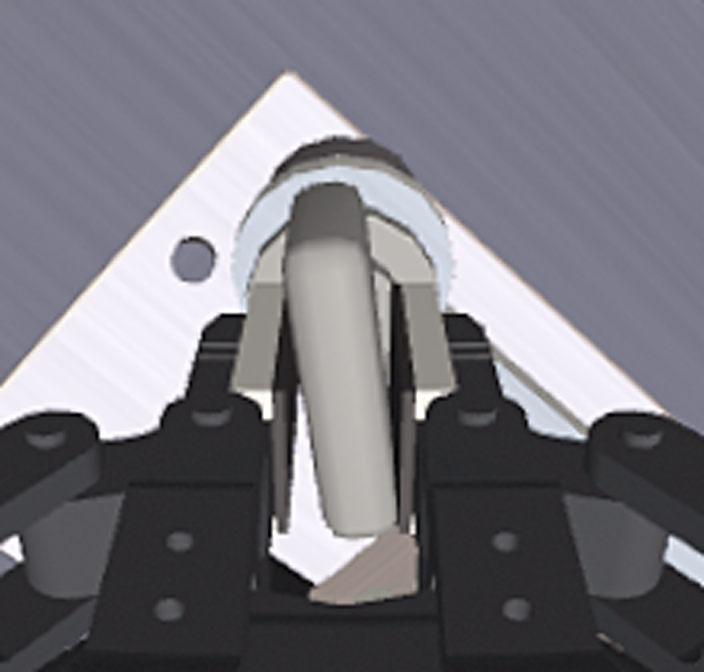

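```bash
python3 -m crank '[{"x":0,"y":0,"z":0,"ax":0.1,"ay":0,"az":0,"jaw":17},{"x":0,"y":0,"z":0,"ax":0.12,"ay":0,"az":0,"jaw":17},{"x":0,"y":0,"z":0,"ax":0.12,"ay":0,"az":0,"jaw":17},{"x":0,"y":0,"z":0,"ax":0.12,"ay":0,"az":0,"jaw":17},{"x":0,"y":0,"z":0,"ax":0.08,"ay":0,"az":0,"jaw":17},{"x":0,"y":0,"z":0,"ax":0,"ay":0,"az":0,"jaw":17},{"x":0,"y":0,"z":0,"ax":-0.04,"ay":0,"az":0,"jaw":22},{"x":0,"y":0,"z":0,"ax":-0.04,"ay":0,"az":0,"jaw":40}]' 20;python3 snap.py w21;python3 -c "
from h import *
plan([529.8,63.8,84],62)
im=cv2.imread('pics/w21.png')[:,:,::-1]; crop(im,210,150,430,360,3.2,'pics/w21c.png')"
```

```text
t: 21.83
tcp_pos: [531.9, 64.4, 82.7]
orientation: [2.06, 0.317, -2.05]
wrist_force: [-0.1, 0.3, 0.4]
gripper_width: 0.347
[598.8  85.9 211.3] [[0.304, -0.915, -0.265], [-0.953, -0.291, -0.087], [0.002, 0.279, -0.96]]
t 21.88 tcp [531.9  64.4  82.7] jawyaw -72.3 tilt 0.30 j6 2.80 F [-0.6  0.5 -0.4] M [-0.04  0.05  0.02] gw 0.399
total cm [-0.135 -0.004  0.216] rv [ 7.983e-01 -5.300e-03 -6.000e-04] | per row (8) [-0.017 -0.     0.027] [ 0.0998 -0.0007 -0.0001] dist 3 dyaw -45.7
```

View pics/w21c.png

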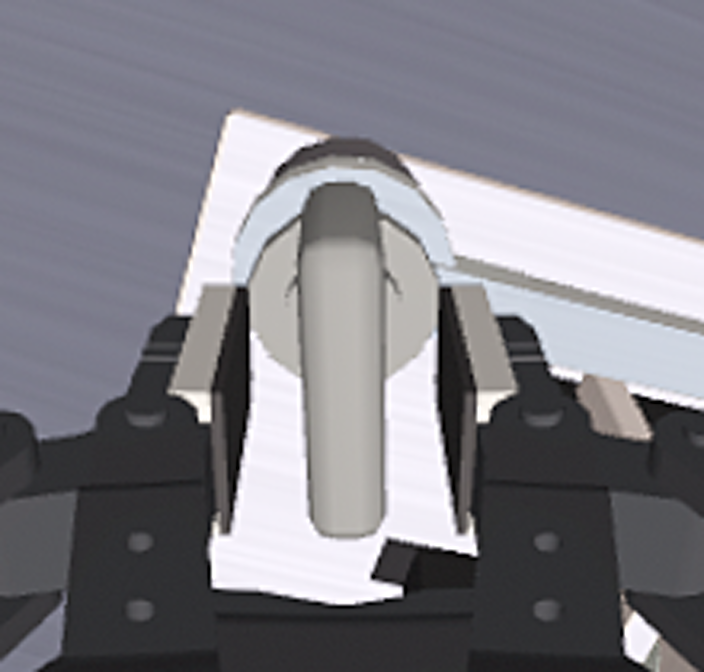

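```bash
python3 -m crank '[{"x":-0.8,"y":0,"z":0,"ax":0,"ay":0,"az":0,"jaw":40},{"x":-1.4,"y":0,"z":0,"ax":0,"ay":0,"az":0,"jaw":40},{"x":-1.4,"y":0,"z":0,"ax":0,"ay":0,"az":0,"jaw":40},{"x":-0.8,"y":0,"z":0,"ax":-0.06,"ay":0,"az":0,"jaw":40},{"x":0,"y":0,"z":0,"ax":-0.12,"ay":0,"az":0,"jaw":40},{"x":0,"y":0,"z":0,"ax":-0.12,"ay":0,"az":0,"jaw":40},{"x":0,"y":0,"z":0,"ax":-0.12,"ay":0,"az":0,"jaw":40},{"x":0,"y":0,"z":0,"ax":-0.12,"ay":0,"az":0,"jaw":40}]' 20
python3 -m crank '[{"x":0,"y":0,"z":0,"ax":-0.12,"ay":0,"az":0,"jaw":40},{"x":0,"y":0,"z":0,"ax":-0.12,"ay":0,"az":0,"jaw":40},{"x":0,"y":0,"z":0,"ax":-0.12,"ay":0,"az":0,"jaw":40},{"x":0,"y":0,"z":0,"ax":-0.12,"ay":0,"az":0,"jaw":40},{"x":0,"y":0,"z":0,"ax":-0.12,"ay":0,"az":0,"jaw":40},{"x":0,"y":0,"z":0,"ax":-0.12,"ay":0,"az":0,"jaw":40},{"x":0,"y":0,"z":0,"ax":-0.12,"ay":0,"az":0,"jaw":40},{"x":0,"y":0,"z":0,"ax":-0.12,"ay":0,"az":0,"jaw":40}]'
python3 -m crank '[{"x":0,"y":0,"z":0,"ax":-0.12,"ay":0,"az":0,"jaw":40},{"x":0,"y":0,"z":0,"ax":-0.12,"ay":0,"az":0,"jaw":40},{"x":0,"y":0,"z":0,"ax":-0.12,"ay":0,"az":0,"jaw":40},{"x":0,"y":0,"z":0,"ax":-0.12,"ay":0,"az":0,"jaw":40},{"x":0,"y":0,"z":0,"ax":-0.12,"ay":0,"az":0,"jaw":40},{"x":0,"y":0,"z":0,"ax":-0.12,"ay":0,"az":0,"jaw":40},{"x":0,"y":0,"z":0,"ax":-0.12,"ay":0,"az":0,"jaw":40},{"x":0,"y":0,"z":0,"ax":-0.12,"ay":0,"az":0,"jaw":40}]'
python3 -c "
from h import *
plan([530,64.2,118],109)"
```

```text
t: 22.55
tcp_pos: [532.0, 64.6, 133.5]
orientation: [1.704, 0.793, -1.692]
wrist_force: [-0.3, -0.4, -0.1]
gripper_width: 0.397
t: 23.22
tcp_pos: [533.4, 64.8, 139.9]
orientation: [0.985, 1.328, -0.973]
wrist_force: [-0.7, 0.5, 0.3]
gripper_width: 0.402
t: 23.88
tcp_pos: [534.3, 65.0, 146.0]
orientation: [0.208, 1.544, -0.205]
wrist_force: [-0.3, 0.2, 0.1]
gripper_width: 0.395
t 23.88 tcp [534.3  65.  146. ] jawyaw 74.9 tilt 0.99 j6 0.24 F [-0.3  0.2  0.1] M [-0.02  0.05  0.01] gw 0.395
total cm [ 2.79  -0.202 -0.437] rv [-0.5959  0.0175  0.001 ] | per row (8) [ 0.349 -0.025 -0.055] [-0.0745  0.0022  0.0001] dist 28 dyaw 34.1
```

```bash
python3 -m crank '[{"x":0.2,"y":0,"z":-0.05,"ax":-0.08,"ay":0.003,"az":0,"jaw":40},{"x":0.35,"y":-0.03,"z":-0.05,"ax":-0.08,"ay":0.003,"az":0,"jaw":40},{"x":0.35,"y":-0.03,"z":-0.05,"ax":-0.08,"ay":0.003,"az":0,"jaw":40},{"x":0.35,"y":-0.03,"z":-0.05,"ax":-0.08,"ay":0.003,"az":0,"jaw":40},{"x":0.35,"y":-0.03,"z":-0.05,"ax":-0.08,"ay":0.003,"az":0,"jaw":40},{"x":0.35,"y":-0.03,"z":-0.05,"ax":-0.08,"ay":0.002,"az":0,"jaw":40},{"x":0.35,"y":0,"z":-0.05,"ax":-0.08,"ay":0.002,"az":0,"jaw":40},{"x":0.2,"y":0,"z":-0.05,"ax":-0.04,"ay":0,"az":0,"jaw":40}]'
python3 snap.py w22 screw;python3 -c "
from h import *
plan([530,64.2,81],110)
im=cv2.imread('pics/w22.png')[:,:,::-1]; crop(im,210,130,430,340,3.2,'pics/w22c.png')"
```

```text
t: 24.55
tcp_pos: [532.3, 63.5, 126.9]
orientation: [-0.299, 1.546, 0.297]
wrist_force: [-1.3, -1.1, -0.3]
gripper_width: 0.397
[464.6  36.6 254.7] [[-0.371, 0.891, 0.264], [0.929, 0.356, 0.103], [-0.002, 0.283, -0.959]]
screw 0.75 [532.  57.  91.] [307. 236.]
t 24.65 tcp [532.2  63.6 126.9] jawyaw 111.5 tilt 0.25 j6 -0.41 F [-0.9 -0.4 -0.5] M [ 0.02 -0.01  0.  ] gw 0.403
total cm [ 4.586  0.148 -0.196] rv [0.0267 0.0039 0.002 ] | per row (8) [ 0.573  0.019 -0.025] [0.0033 0.0005 0.0003] dist 46 dyaw -1.5
```

View pics/w22c.png

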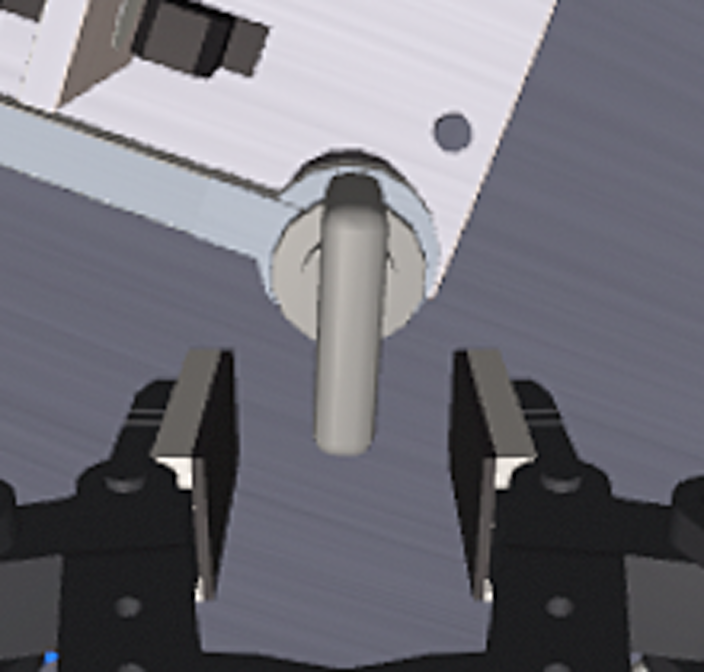

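```bash
python3 -m crank '[{"x":0.7,"y":0.03,"z":-0.03,"ax":0.01,"ay":0,"az":0,"jaw":40},{"x":0.8,"y":0.02,"z":-0.03,"ax":0.01,"ay":0,"az":0,"jaw":40},{"x":0.8,"y":0.02,"z":-0.03,"ax":0.01,"ay":0,"az":0,"jaw":40},{"x":0.8,"y":0.02,"z":-0.03,"ax":0,"ay":0,"az":0,"jaw":40},{"x":0.8,"y":0,"z":-0.03,"ax":0,"ay":0,"az":0,"jaw":40},{"x":0.5,"y":0,"z":-0.03,"ax":0,"ay":0,"az":0,"jaw":30},{"x":0.2,"y":0,"z":0,"ax":0,"ay":0,"az":0,"jaw":20},{"x":0,"y":0,"z":0,"ax":0,"ay":0,"az":0,"jaw":17}]'
python3 snap.py w23 ;python3 -c "
from h import *
plan([530,64.2,81],110)
im=cv2.imread('pics/w23.png')[:,:,::-1]; crop(im,210,150,430,360,3.2,'pics/w23c.png')"
```

```text
t: 25.32
tcp_pos: [529.8, 63.9, 76.3]
orientation: [-0.267, 1.551, 0.265]
wrist_force: [-0.6, -0.5, -0.9]
gripper_width: 0.17
[461.3  39.7 204.5] [[-0.332, 0.905, 0.267], [0.943, 0.319, 0.093], [-0.002, 0.283, -0.959]]
t 25.37 tcp [529.8  63.9  76.5] jawyaw 109.4 tilt 0.23 j6 -0.37 F [-0.3 -0.8 -0.1] M [ 0.06  0.06 -0.02] gw 0.168
total cm [-0.448  0.022  0.033] rv [-0.01    0.0036  0.0017] | per row (8) [-0.056  0.003  0.004] [-0.0013  0.0004  0.0002] dist 4 dyaw 0.6
```

View pics/w23c.png

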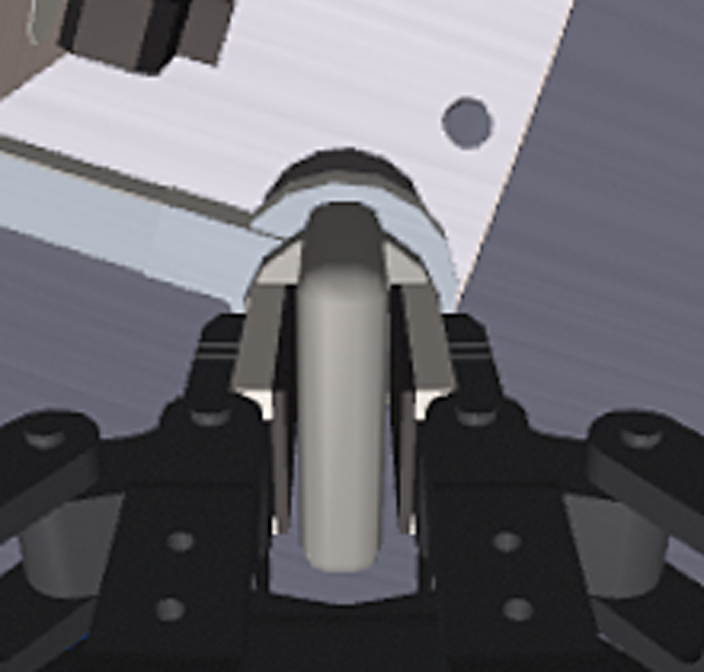

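```bash
python3 -m crank '[{"x":0,"y":0,"z":0,"ax":0.08,"ay":0,"az":0,"jaw":17},{"x":0,"y":0,"z":0,"ax":0.12,"ay":0,"az":0,"jaw":17},{"x":0,"y":0,"z":0,"ax":0.12,"ay":0,"az":0,"jaw":17},{"x":0,"y":0,"z":0,"ax":0.12,"ay":0,"az":0,"jaw":17},{"x":0,"y":0,"z":0,"ax":0.12,"ay":0,"az":0,"jaw":17},{"x":0,"y":0,"z":0,"ax":0.12,"ay":0,"az":0,"jaw":17},{"x":0,"y":0,"z":0,"ax":0.12,"ay":0,"az":0,"jaw":17},{"x":0,"y":0,"z":0,"ax":0.12,"ay":0,"az":0,"jaw":17}]'
python3 -m crank '[{"x":0,"y":0,"z":0,"ax":0.12,"ay":0,"az":0,"jaw":17},{"x":0,"y":0,"z":0,"ax":0.12,"ay":0,"az":0,"jaw":17},{"x":0,"y":0,"z":0,"ax":0.12,"ay":0,"az":0,"jaw":17},{"x":0,"y":0,"z":0,"ax":0.12,"ay":0,"az":0,"jaw":17},{"x":0,"y":0,"z":0,"ax":0.12,"ay":0,"az":0,"jaw":17},{"x":0,"y":0,"z":0,"ax":0.12,"ay":0,"az":0,"jaw":17},{"x":0,"y":0,"z":0,"ax":0.12,"ay":0,"az":0,"jaw":17},{"x":0,"y":0,"z":0,"ax":0.08,"ay":0,"az":0,"jaw":17}]'
python3 snap.py w24 ;python3 -c "
from h import *
plan([530,64.2,77],110)
im=cv2.imread('pics/w24.png')[:,:,::-1]; crop(im,210,150,430,360,3.2,'pics/w24c.png')"
```

```text
t: 26.03
tcp_pos: [530.0, 64.9, 76.5]
orientation: [0.485, 1.514, -0.48]
wrist_force: [0.7, 1.3, -2.5]
gripper_width: 0.169
t: 26.7
tcp_pos: [531.3, 65.8, 76.8]
orientation: [1.219, 1.205, -1.209]
wrist_force: [0.5, 0.9, -1.7]
gripper_width: 0.166
[530.8 136.4 205.4] [[1.0, -0.01, 0.0], [-0.01, -0.96, -0.278], [0.003, 0.278, -0.96]]
t 26.75 tcp [531.3  65.8  76.8] jawyaw -0.5 tilt 0.36 j6 1.55 F [-0.1 -0.6 -0.7] M [ 0.03 -0.03  0.03] gw 0.168
total cm [-0.02  -0.124  0.163] rv [ 1.2127 -0.0064 -0.0022] | per row (8) [-0.002 -0.015  0.02 ] [ 0.1516 -0.0008 -0.0003] dist 2 dyaw -69.5
```

View pics/w24c.png

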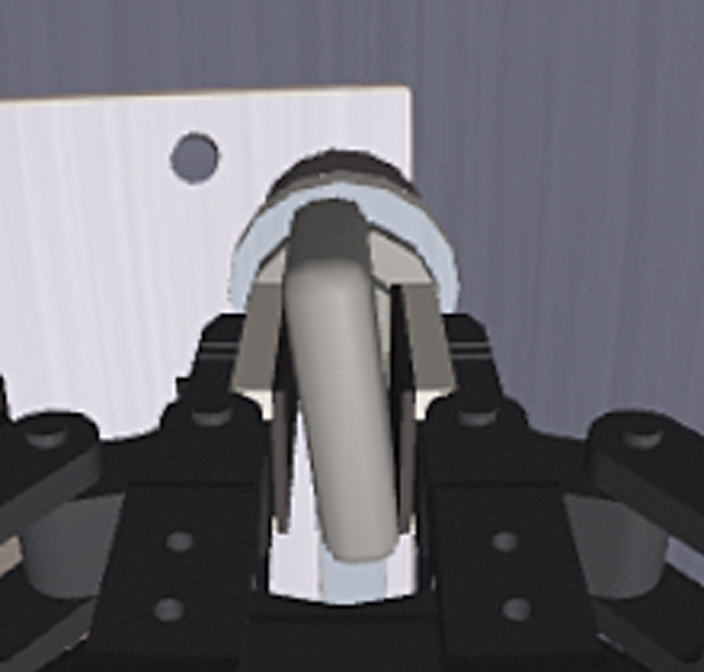

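```bash
python3 -m crank '[{"x":0,"y":0,"z":0,"ax":0.12,"ay":0,"az":0,"jaw":17},{"x":0,"y":0,"z":0,"ax":0.12,"ay":0,"az":0,"jaw":17},{"x":0,"y":0,"z":0,"ax":0.12,"ay":0,"az":0,"jaw":17},{"x":0,"y":0,"z":0,"ax":0.12,"ay":0,"az":0,"jaw":17},{"x":0,"y":0,"z":0,"ax":0.12,"ay":0,"az":0,"jaw":17},{"x":0,"y":0,"z":0,"ax":0.12,"ay":0,"az":0,"jaw":17},{"x":0,"y":0,"z":0,"ax":0.12,"ay":0,"az":0,"jaw":17},{"x":0,"y":0,"z":0,"ax":0.12,"ay":0,"az":0,"jaw":17}]'
python3 -m crank '[{"x":0,"y":0,"z":0,"ax":0.12,"ay":0,"az":0,"jaw":17},{"x":0,"y":0,"z":0,"ax":0.12,"ay":0,"az":0,"jaw":17},{"x":0,"y":0,"z":0,"ax":0.12,"ay":0,"az":0,"jaw":17},{"x":0,"y":0,"z":0,"ax":0.05,"ay":0,"az":0,"jaw":17},{"x":0,"y":0,"z":0,"ax":0,"ay":0,"az":0,"jaw":17},{"x":0,"y":0,"z":0,"ax":0,"ay":0,"az":0,"jaw":17},{"x":0,"y":0,"z":0,"ax":0,"ay":0,"az":0,"jaw":17},{"x":0,"y":0,"z":0,"ax":0,"ay":0,"az":0,"jaw":17}]'
python3 snap.py w25 ;python3 -c "
from h import *
plan([530,64.2,77],110)
im=cv2.imread('pics/w25.png')[:,:,::-1]; crop(im,210,150,430,360,3.2,'pics/w25c.png')"
```

```text
t: 27.42
tcp_pos: [532.7, 65.3, 77.4]
orientation: [1.901, 0.564, -1.885]
wrist_force: [0.8, -1.3, -3.1]
gripper_width: 0.172
t: 28.08
tcp_pos: [533.5, 64.7, 78.2]
orientation: [2.147, 0.173, -2.129]
wrist_force: [0.3, -0.2, -0.3]
gripper_width: 0.171
[602.5  75.5 207.1] [[0.159, -0.949, -0.271], [-0.987, -0.153, -0.044], [0.0, 0.275, -0.962]]
t 28.13 tcp [533.6  64.7  78.2] jawyaw -80.8 tilt 0.50 j6 2.95 F [ 0.4  0.3 -0.3] M [ 0.01  0.08 -0.03] gw 0.169
total cm [ 0.118 -0.006  0.36 ] rv [-0.1888 -0.0088 -0.0008] | per row (8) [ 0.015 -0.001  0.045] [-0.0236 -0.0011 -0.0001] dist 4 dyaw 10.8
```

View pics/w25c.png

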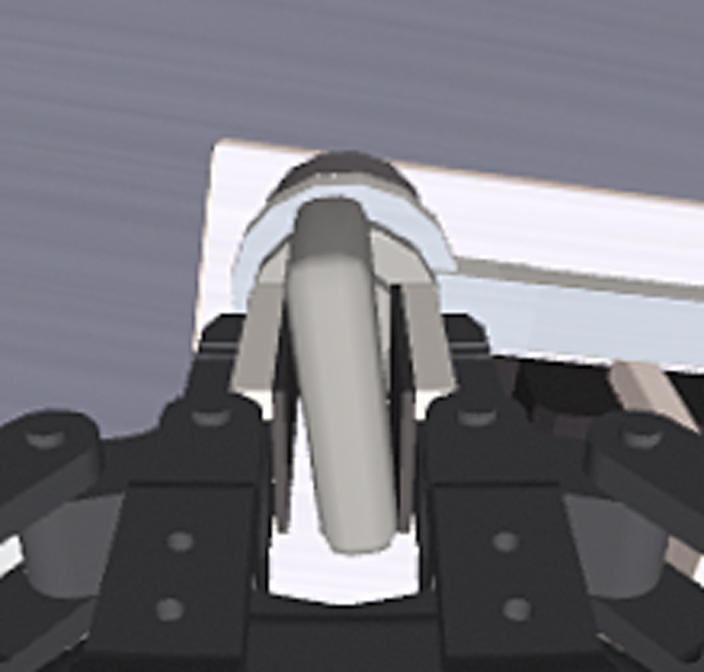

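```bash
python3 -m crank '[{"x":0,"y":0,"z":0,"ax":0,"ay":0,"az":0,"jaw":15},{"x":0,"y":0,"z":0,"ax":0,"ay":0,"az":0,"jaw":13},{"x":0,"y":0,"z":0,"ax":0,"ay":0,"az":0,"jaw":10},{"x":0,"y":0,"z":0,"ax":0,"ay":0,"az":0,"jaw":0},{"x":0,"y":0,"z":0,"ax":0,"ay":0,"az":0,"jaw":0},{"x":0,"y":0,"z":0,"ax":0,"ay":0,"az":0,"jaw":0},{"x":0,"y":0,"z":0,"ax":0,"ay":0,"az":0,"jaw":0},{"x":0,"y":0,"z":0,"ax":0,"ay":0,"az":0,"jaw":0}]' 25
python3 -m crank '[{"x":0,"y":0,"z":0,"ax":0,"ay":0,"az":0,"jaw":0},{"x":0,"y":0,"z":0,"ax":0,"ay":0,"az":0,"jaw":0},{"x":0,"y":0,"z":0,"ax":0,"ay":0,"az":0,"jaw":0},{"x":0,"y":0,"z":0,"ax":0,"ay":0,"az":0,"jaw":0},{"x":0,"y":0,"z":0,"ax":0,"ay":0,"az":0,"jaw":0},{"x":0,"y":0,"z":0,"ax":0,"ay":0,"az":0,"jaw":0},{"x":0,"y":0,"z":0,"ax":0,"ay":0,"az":0,"jaw":0},{"x":0,"y":0,"z":0,"ax":0,"ay":0,"az":0,"jaw":0}]'
python3 snap.py w26 ;python3 -c "
from h import *
plan([530,64.2,77],110)
print(readout.observe()['joint_vel'].round(4))
im=cv2.imread('pics/w26.png')[:,:,::-1]; crop(im,210,150,430,360,3.2,'pics/w26c.png')
im=viewer.get_image('top'); crop(im,270,190,390,280,6,'pics/t3.png')"
```

```text
t: 28.8
tcp_pos: [533.5, 64.6, 78.3]
orientation: [2.146, 0.174, -2.128]
wrist_force: [-0.1, -0.5, -0.8]
gripper_width: 0.132
t: 29.47
tcp_pos: [533.5, 64.5, 78.3]
orientation: [2.146, 0.174, -2.128]
wrist_force: [0.7, -0.9, -0.6]
gripper_width: 0.136
[602.5  75.5 207.2] [[0.161, -0.949, -0.271], [-0.987, -0.155, -0.045], [0.0, 0.275, -0.961]]
t 29.52 tcp [533.5  64.5  78.3] jawyaw -80.7 tilt 0.50 j6 2.95 F [ 0.7 -0.6 -0.5] M [-0.01  0.02 -0.03] gw 0.137
total cm [ 0.127 -0.022  0.352] rv [-0.1866 -0.0087 -0.0011] | per row (8) [ 0.016 -0.003  0.044] [-0.0233 -0.0011 -0.0001] dist 4 dyaw 10.7
[ 0.0003  0.0011  0.0008  0.0026  0.0016 -0.0006]
```

View pics/w26c.png

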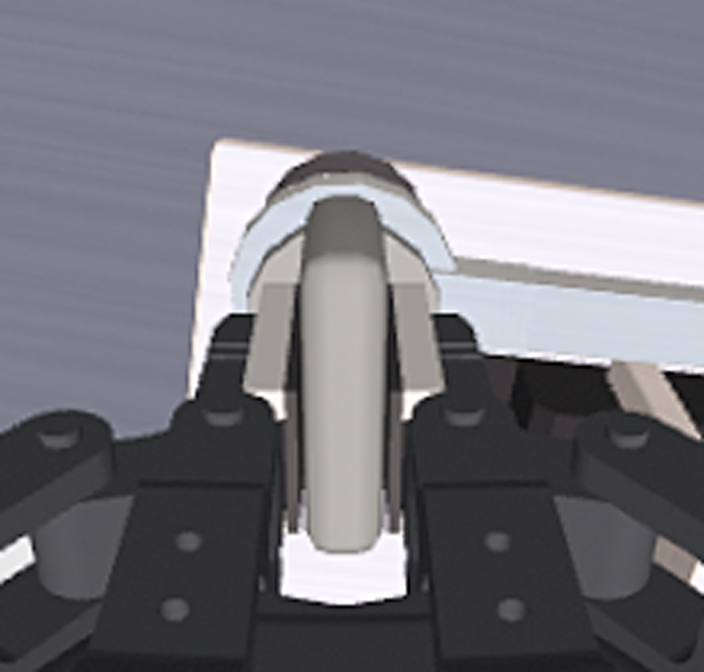

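View pics/t3.png

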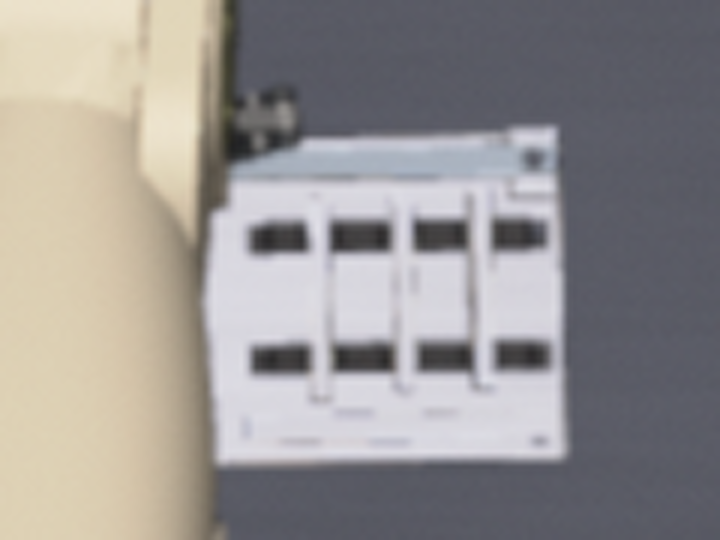

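View pics/w26.png

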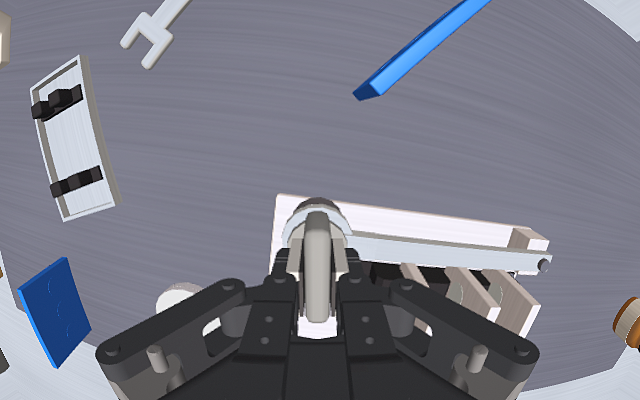

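```bash
python3 - <<'E'
from h import *
cp=viewer.camera_params('wrist')
for z in (83,86,88,90,93):
    a,b=[onz(cp,(210+x/3.2,150+y/3.2),z,True) for x,y in [(345,258),(345,551)]]; print(z,np.linalg.norm(a-b).round(1),((a+b)/2).round(1))
E
```

```text
83 50.0 [528.8  63.   83. ]
86 48.8 [530.6  63.3  86. ]
88 48.0 [531.8  63.5  88. ]
90 47.2 [533.   63.7  90. ]
93 46.0 [534.8  64.   93. ]
```

```bash
python3 -c "
from station import manip, readout
print(manip.finish_job()); print(readout.observe()['t'])"
```

```text
the job is handed in; nothing more can be done
None
the job is handed in; nothing more can be done
```

The job is handed in at about 29.5 s. It reports no verdict, so the statements below come from my own last checks.

**Plate:** I lifted the plain plate from the stand and lowered it into the middle slot until I felt the floor (wrist force changed by about 3 N). I released it and backed out. The pictures afterwards show it upright, level with its two neighbours and spaced evenly between them.

**Screw drop:** I turned the handle backward about 40° with the jaws loosely around it. It dropped between 21° and 41°. The wrist picture showed the paddle top about 5 mm lower, and it stayed down when I turned forward.

**Screw start:** I then turned it forward about 350° (±10°) in two strokes, letting go once in between. The paddle top ended about 5 mm lower again, roughly 88 mm above the surface against 93 mm after the drop.

**Grip:** The jaws hold the handle at 25 N, with an opening that matches its 12 mm thickness, and the arm is at rest.

**Not certain:**
- The exact drop angle is known only to about ±10°, and the paddle height only to 1–2 mm.
- My first estimate of the slot was about 2 mm off across it. The plate touched the slot side with 2.5 N on the way down, so I eased it over before seating it.
- Nothing else showed as moved in the pictures, though the arm hid part of the last top view.

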